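Swap the used-up label roll in the printer kit for the spare behind the stock

TASK

The printer kit should go out with three full label rolls, but the thin one in it is nearly used up. First clear the hard case and the round tube from the stock bay, standing both upright on the rubber mat while the spare full roll stays where it is; then put the used roll upright in the small returns tray and stand the spare in the kit compartment it has left. Last, put the case and the tube back in the bay, each upright on the very spot it came from (within a centimetre) and turned square with the bay as before; knock nothing over and leave the kit's two other rolls in their compartments.

Things in the scene. Friction and masses are not known exactly. Their poses are not given: they have to be found in the camera images.
- case: small black hard-shell case standing on end, 64 mm (its x) by 44 mm (its y) by 115 mm tall, 0.2 to 0.45 kg; origin at the centre of its underside, z up. It stands in the front half of the bay, its x along the bay's x (within a few degrees).
- tube: round grey storage tube with a black cap, standing upright, 50 mm diameter, 115 mm tall, 0.13 to 0.3 kg; origin at the centre of its underside, z up. It stands beside the case in the front half of the bay, 90 mm between their centres; which is left and which right varies.
- roll_spare: the spare full roll: white paper label roll standing on end, 54 mm diameter, 48 mm tall, about 90 g; origin at the centre of its underside, z up along the roll. It stands in the rear half of the bay, midway between and just behind the case and the tube, with only a few mm to the case.
- roll_used: the nearly used-up roll: white paper label roll standing on end, only 34 mm diameter, 48 mm tall, about 30 g, in one of the three kit compartments (which one varies); origin at the centre of its underside, z up.
- roll_a: one of the two full rolls that belong in the kit and stay there: white paper label roll standing on end, 54 mm diameter, 48 mm tall, about 90 g; origin at the centre of its underside, z up along the roll.
- roll_b: the other full roll that belongs in the kit and stays there: white paper label roll standing on end, 54 mm diameter, 48 mm tall, about 90 g; origin at the centre of its underside, z up along the roll.
- kit: black kit tray, fixed, 232 mm (its x) by 84 mm (its y), walls 18 mm tall and 5 mm thick, inner floor 5 mm above the table with grey lining, divided into three compartments in a row along its x; compartment centres at x = -74, 0 and +74 mm, y = 0; each about 70 mm by 74 mm inside. A carrying handle lies at its -x end. Origin under its centre, on the table; z up.
- bay: stock bay, fixed: steel base plate 130 mm (its x) by 176 mm (its y), 4 mm thick, with blue rims 26 mm tall on both sides and at the rear (+x), open at the front (-x, the robot's side). Case and tube stand at about x = -30 mm, y = +45 and -45 mm, the spare at about x = +24 mm, y = 0. Origin under its centre, on the table; z up.
- mat: side area: empty green-grey rubber mat, fixed, 180 mm (its x) by 100 mm (its y), 4 mm thick. Origin at the centre of its underside, on the table; z up.
- returns: small empty blue square tray for used rolls, fixed, 76 mm by 76 mm outside, walls 18 mm tall and 4 mm thick, inner floor 4 mm above the table. Origin under its centre, on the table; z up.

How it is judged:
By the outcome, as a careful person would: the job done as asked, in the order asked, and still so for the second after the job is handed in, with the robot touching nothing.
It also fails if it takes over 136 s, if anything falls off the work surface, if the arm or the gripper's body presses on something with over 40 N, if the wrist force passes 120 N, or if a joint passes its speed limit or range.

ROBOT

A 7-joint arm with a two-finger parallel gripper is mounted at the origin on the work surface. World frame = base frame: x ahead of the robot, y to its left, z up, the work surface at z = 0. Lengths are in mm, angles in rad, forces in N, time in s.
With the tool pointing down it reaches from about 425 to 825 mm from the base axis. Payload 3.6 kg.
Tool frame: the origin (TCP) lies midway between the tips of the shut fingers; the grasp point (between the pads) lies ctrl.grip_point_offset behind it (ctrl.grip_point_offset is the distance from the TCP to the grasp point, in mm); x points along the fingers, y is the direction in which the jaws open and shut, and the axes are right-handed (so a half turn about x gives the same grasp; the last joint's range is limited). The gripper opens to 93 mm and grips with 3 to 60 N. Pads are 15 mm wide; open, the fingers measure 128 mm over their backs; the gripper's body (75 mm by 188 mm) begins 65 mm behind the grasp point.
Start: joints at [1.22, 0.615, -0.013, 1.423, 0.008, 1.103, -0.04], TCP at [206.822, -616.187, 218.64] pointing down, gripper open.
Joint ranges: [-3.12, 3.12], [-0.3, 2.06], [-1.34, 1.32], [0.26, 2.42], [-1.36, 4.5], [0.01, 1.98], [-2.84, 2.84]. Speed limits (rad/s): [2.79, 2.79, 3.14, 3.14, 3.14, 3.14, 3.14].

INTERFACE

Orientations are given as a unit quaternion [x, y, z, w].
In Python, from station import ctrl, viewer gives the robot as it stands. The module is installed in compiled form; this text tells all that it offers.
- The arm moves only by the tool move_arm, never from a script. Its argument "plan" is a list of rows, each an object with "xyz": the shift along the world's x, y, z in units of 30 mm (1.0 is 30 mm), a list of three; "rotation": the turn, a rotation vector about the world's x, y, z in units of 8 degrees (1.0 is 8 degrees), a list of three. In form: [{"xyz": [x, y, z], "rotation": [wx, wy, wz]}, ...]. A call has 1 to 12 rows; each row is the pose to reach, as a shift and turn from the pose commanded when the call began; what a row does not reach only later rows make up. A row lasts 1/8 s, in which the tool goes at most 62.5 mm and 10.7 degrees, less where a joint would pass 70% of its speed; a pose out of reach is approached as far as the arm can. A call with a gripper value outside its range is refused whole. "jaw" is the gripper's target within -1 to 1 (fully open at 1, half-way at 0, shut at -1), set as the call begins (left out, the last holds). The fingers move at their own pace and stop on an object; "grip_force" is the grip in N (left out, the last holds). Time passes only in rows, so rows that repeat a pose let the fingers close. It gives the time, the measured TCP pose, the force and the opening at its end, in the units of the state.
- ctrl.state(): the state, without advancing time (a new reading comes with each control period).
- viewer.grab_frame(name): name is "side" or "top" or "wrist"; returns (picture, depth): 400x640x3 uint8, blue, green, red; 400x640 float32, mm along the optical axis (not along the pixel's ray), 0 where there is no reading.
- viewer.camera_model(name): a dict with "fx", "fy", "cx", "cy" (pixels), "D" ([k1, k2, p1, p2, k3] as OpenCV has them; the pictures are not rectified), "view" (4x4, takes a point from world to camera coordinates). Camera axes: x right, y up, looking along -z (the intrinsics and any distortion apply to the point x, -y, -z); pixel columns grow to the right and rows downward; lengths in mm; the calibration is good to about 2 mm. A picture is of the moment at which its call begins: read the wrist's pose just before it. camera_model takes no time and is no camera call; for the wrist camera it gives the pose at the moment of the call.
- ctrl.job_done(): hands the job in, once; it reports no verdict.
The state is a dict: "time": time; "joints": joint angles; "joint_velocities": joint speeds; "joint_efforts": joint torques, N m; "tool_pos": TCP position; "tool_rot": TCP orientation; "contact_force": force on the tool from outside, world axes, zero at the start; "wrist_torque": the same for the moment, N m; "width": finger opening in mm.
Only numpy, scipy, OpenCV 4.12 (cv2) and the standard library are available. Lean on these libraries where they do the work, as an engineer would, in place of code of your own. Each camera call takes 0.05 s, during which the arm holds its last target.

## Working session

There is one attempt and no reset: what is moved stays moved. The work goes in short steps, Python scripts to look and compute and a tool call to move; the robot and the scene stay as the last step left them, time stands still between calls to the robot, and variables do not carry over. Pictures are saved under pics/ and viewed, and the job is handed in when it is done.

Besides the shell and the picture viewer there is one more tool, called after "Call:" as name(argument=value, ...), one argument or row to a line, values as JSON. move_arm: Moves the arm, as the interface text tells. Its arguments: {"type":"object","properties":{"plan":{"type":"array","items":{"type":"object","properties":{"xyz":{"type":"array","items":{"type":"number"}},"rotation":{"type":"array","items":{"type":"number"}}}}},"jaw":{"type":"number"},"grip_force":{"type":"number"}},"required":["plan"]}

```bash
mkdir -p pics; ls
python3 - <<'E'
from station import ctrl, viewer
import cv2
print(ctrl.state(), ctrl.grip_point_offset)
for n in ("top","side","wrist"):
    m=viewer.camera_model(n); print(n,m)
    p,d=viewer.grab_frame(n); cv2.imwrite(f"pics/{n}0.png",p)
    import numpy as np
    np.save(f"pics/{n}0.npy",d)
E
```

```text
pics
{'time': 0.0, 'joints': array([ 1.22051216,  0.615875  , -0.01263108,  1.42489537,  0.00813069,
        1.10340205, -0.04038091]), 'joint_velocities': array([-0.00066495,  0.00114999,  0.00116322,  0.001105  ,  0.00150779,
        0.00059738,  0.00029592]), 'joint_efforts': array([ 4.60991960e-04, -4.58941126e+01,  2.09303414e-01, -1.65744925e+01,
       -6.10432774e-02,  2.04401370e-02,  2.33461242e-04]), 'tool_pos': array([ 206.55678362, -615.46949277,  217.51102041]), 'tool_rot': array([-0.69769048, -0.11489352,  0.69801711, -0.11313528]), 'contact_force': array([ 0.60057274, -0.12731707, -1.01085351]), 'wrist_torque': array([-0.03160376,  0.02698059, -0.00099664]), 'width': 93.20033820085538} 18.8
top {'fx': 485.0620270031217, 'fy': 485.0620270031217, 'cx': 321.97531017120235, 'cy': 193.68887548981473, 'D': array([0.04846049, 0.        , 0.        , 0.        , 0.        ]), 'view': array([[-2.30982739e-02, -9.99212645e-01, -3.22577243e-02,
         3.97315028e+01],
       [ 9.86843517e-01, -2.79532236e-02,  1.59243491e-01,
        -5.24715444e+02],
       [-1.60019817e-01, 
[... 518 characters left out ...]
 [-3.05939041e-01, -5.91720300e-01,  7.45834023e-01,
        -8.29662697e+02],
       [ 0.00000000e+00,  0.00000000e+00,  0.00000000e+00,
         1.00000000e+00]])}
wrist {'fx': 341.47822716208213, 'fy': 341.47822716208213, 'cx': 318.67307625592696, 'cy': 194.15936377145763, 'D': array([-0.0744252,  0.       ,  0.       ,  0.       ,  0.       ]), 'view': array([[ 3.18242144e-01, -9.48007721e-01, -1.81635982e-03,
        -6.49488300e+02],
       [ 9.10161003e-01,  3.06072015e-01, -2.79153846e-01,
         3.36131427e+01],
       [ 2.65195938e-01,  8.71853386e-02,  9.60244673e-01,
        -3.90885502e+02],
       [ 0.00000000e+00,  0.00000000e+00,  0.00000000e+00,
         1.00000000e+00]])}
```

View pics/top0.png

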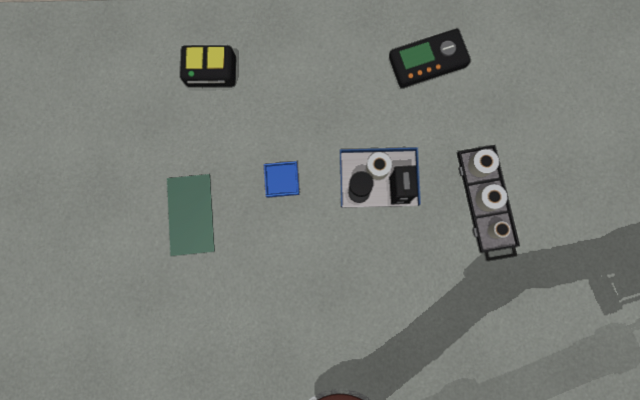

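View pics/side0.png

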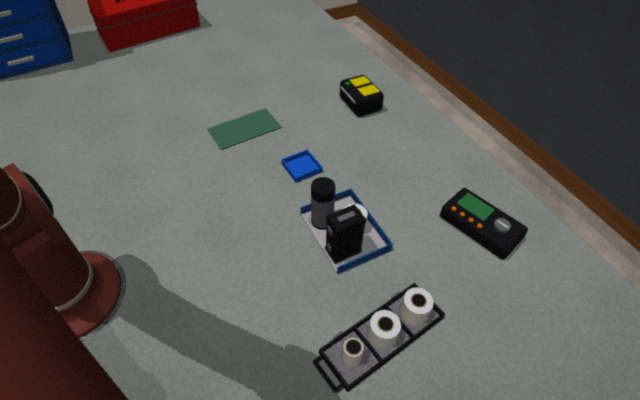

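View pics/wrist0.png

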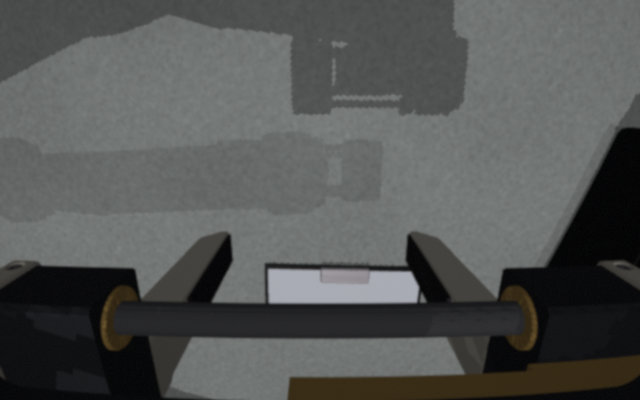

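```bash
cat > h.py <<'E'
import numpy as np, cv2
from station import ctrl, viewer
def ray(m,px):
    px=np.asarray(px,float).reshape(-1,1,2)
    K=np.array([[m['fx'],0,m['cx']],[0,m['fy'],m['cy']],[0,0,1]])
    u=cv2.undistortPoints(px,K,m['D']).reshape(-1,2)
    d=np.c_[u[:,0],-u[:,1],-np.ones(len(u))]
    V=m['view']; R=V[:3,:3]; c=-R.T@V[:3,3]
    return c,d@R
def onplane(m,px,z):
    c,d=ray(m,px); t=(z-c[2])/d[:,2]
    return c+d*t[:,None]
def proj(m,P):
    P=np.asarray(P,float).reshape(-1,3); V=m['view']
    q=P@V[:3,:3].T+V[:3,3]; q=q*[1,-1,-1]
    K=np.array([[m['fx'],0,m['cx']],[0,m['fy'],m['cy']],[0,0,1]])
    return cv2.projectPoints(q,np.zeros(3),np.zeros(3),K,m['D'])[0].reshape(-1,2)
def cloud(m,d):
    v,u=np.nonzero(d>0)
    c,dr=ray(m,np.c_[u,v]); P=c+dr*d[v,u][:,None]
    out=np.full(d.shape+(3,),np.nan); out[v,u]=P; return out
E
python3 - <<'E'
import cv2
p=cv2.imread('pics/top0.png')
c=cv2.resize(p[130:280,150:310],None,fx=4,fy=4,interpolation=cv2.INTER_CUBIC); cv2.imwrite('pics/topL.png',c)
c=cv2.resize(p[135:270,330:530],None,fx=4,fy=4,interpolation=cv2.INTER_CUBIC); cv2.imwrite('pics/topR.png',c)
p=cv2.imread('pics/side0.png')
c=cv2.resize(p[160:400,280:460],None,fx=2.5,fy=2.5,interpolation=cv2.INTER_CUBIC); cv2.imwrite('pics/sideR.png',c)
E
```

```text
(no output)
```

View pics/topR.png

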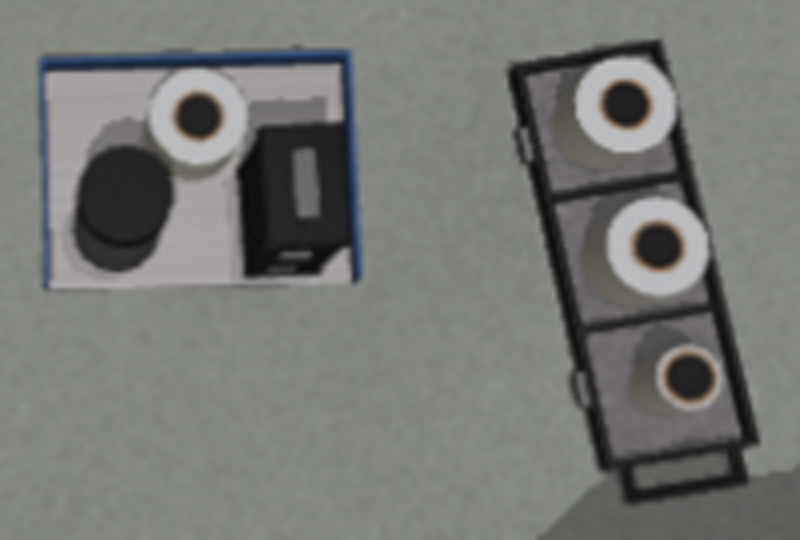

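View pics/sideR.png

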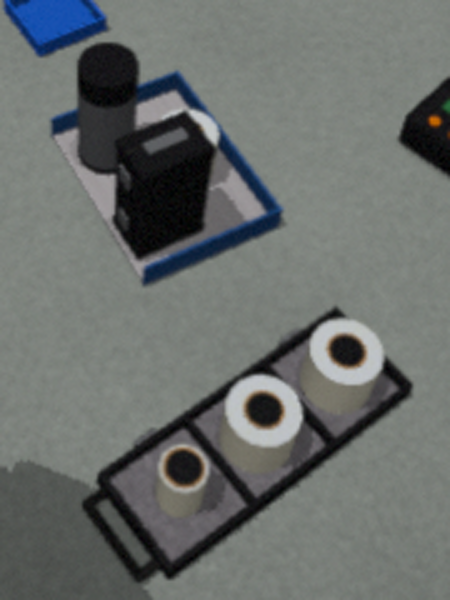

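```bash
cat > meas.py <<'E'
from h import *
import sys
def tops(pics=None,names=('top','side')):
    for n in names:
        m=viewer.camera_model(n)
        if pics: p=cv2.imread(f'pics/{n}{pics}.png'); d=np.load(f'pics/{n}{pics}.npy')
        else: p,d=viewer.grab_frame(n)
        P=cloud(m,d); z=P[...,2]
        ok=np.isfinite(z)&(P[...,0]>250)&(P[...,0]<700)&(abs(P[...,1])<480)
        for lo,hi in ((108,132),(46,60)):
            k=(ok&(z>lo)&(z<hi)).astype(np.uint8)
            nn,lab,st,ce=cv2.connectedComponentsWithStats(k)
            for i in range(1,nn):
                if st[i,4]<25: continue
                zz=np.median(z[lab==i])
                ii=(lab==i).astype(np.uint8)
                c=max(cv2.findContours(ii,0,1)[0],key=cv2.contourArea).reshape(-1,2)
                W=onplane(m,c,zz)[:,:2].astype(np.float32)
                cc,r=cv2.minEnclosingCircle(W); mr=cv2.minAreaRect(W)
                print(n,lo,'z %.1f'%zz,'px',ce[i].round(1),st[i,4],'circ',np.round(cc,1),round(r,1),'rect',np.round(mr[0],1),np.round(mr[1],1),round(mr[2],1))
E
python3 - <<'E'
from meas import *
tops('0')
for n in ('top','side'):
    m=viewer.camera_model(n);d=np.load(f'pics/{n}0.npy');p=cv2.imread(f'pics/{n}0.png');P=cloud(m,d)
    z=P[...,2]; g=(P[...,0]>400)&(P[...,0]<700)&(abs(P[...,1])<400)&(z<8)
    print(n,'table z',np.percentile(z[g],[5,50,95]).round(1))
# flat things
m=viewer.camera_model('top');p=cv2.imread('pics/top0.png')
hsv=cv2.cvtColor(p,cv2.COLOR_BGR2HSV)
def rect(mask,z,lab):
    mask=cv2.morphologyEx(mask,cv2.MORPH_OPEN,np.ones((2,2)))
    for c in cv2.findContours(mask,0,1)[0]:
        if cv2.contourArea(c)<400: continue
        W=onplane(m,c.reshape(-1,2),z)[:,:2].astype(np.float32)
        r=cv2.minAreaRect(W);print(lab,np.round(r[0],1),np.round(r[1],1),round(r[2],2), c.reshape(-1,2).mean(0).round())
rect(cv2.inRange(hsv,(70,60,30),(95,255,130)),4,'mat')
rect(cv2.inRange(hsv,(100,120,40),(125,255,255)),18,'blue')
for px in ((190,215),(282,180),(340,150),(418,150),(208,230)): print(px,hsv[px[1],px[0]])
E
```

```text
top 108 z 117.6 px [405.8 181. ] 691 circ [ 534.9 -148.2] 38.2 rect [ 534.9 -148. ] [65.2 45. ] 1.6
top 108 z 118.2 px [360.9 182.8] 488 circ [533.4 -56.3] 26.3 rect [533.3 -56.4] [49.1 50. ] 88.2
top 46 z 51.6 px [485.6 161. ] 496 circ [ 586.  -331.2] 27.9 rect [ 586.1 -331.1] [53.2 53.5] 85.6
top 46 z 50.9 px [379.5 163.8] 456 circ [ 587.5 -102. ] 27.0 rect [ 588.  -102.1] [50.4 51.8] 87.8
top 46 z 51.6 px [493.6 196.2] 520 circ [ 508.7 -342.2] 28.0 rect [ 508.7 -342.2] [52.5 52.7] 85.7
top 46 z 51.7 px [501.7 228.5] 202 circ [ 438.4 -353.6] 17.3 rect [ 438.6 -353.2] [31.  32.1] 85.4
side 108 z 117.7 px [323. 187.] 426 circ [530.8 -63.3] 29.4 rect [531.3 -64. ] [57.9 48.8] 63.4
side 108 z 117.3 px [345.6 218.6] 694 circ [ 533.  -153.7] 39.5 rect [ 533.2 -154.9] [68.1 49. ] 1.3
side 46 z 53.0 px [321. 213.] 87 circ [529.6 -63.9] 24.8 rect [523.3 -71.5] [26.8 49.2] 49.9
side 46 z 50.7 px [362.3 209.8] 81 circ [ 600.5 -105.6] 22.0 rect [ 606.7 -105.5] [13.7 43.9] 1.1
side 46 z 52.9 px [343.3 244.1] 151 circ [ 533.1 -152.3] 37.1 rect [ 524.5 -164.2] [40.5 73.8] 53.4
side 46 z 52.3 px [418. 301.] 678 circ [ 584.8 -336.1] 28.6 rect [ 584.8 -335.5] [56.1 54. ] 42.0
side 46 z 52.2 px [384.8 324.7] 748 circ [ 505.5 -347.1] 28.7 rect [ 506.2 -347.6] [56.6 52.3] 58.6
side 46 z 52.1 px [352.9 347.6] 302 circ [ 435.6 -357.2] 17.2 rect [ 436.3 -357.5] [33.3 30.3] 60.8
top table z [-4.3 -0.6  4.7]
side table z [-3.6 -1.   4.6]
mat [491.4 327.6] [176.4  97.2] 4.04 [191. 216.]
blue [564.4 116.9] [77.  75.4] 3.41 [282. 180.]
(190, 215) [ 77  65 106]
(282, 180) [110 174 174]
(340, 150) [108 114 119]
(418, 150) [101  22 130]
(208, 230) [ 76  63 110]
```

Run:
```python
from h import *
from scipy.spatial.transform import Rotation as Rn
print(Rn.from_quat(ctrl.state()['tool_rot']).as_matrix().round(3))
m=viewer.camera_model('top');p=cv2.imread('pics/top0.png')
hsv=cv2.cvtColor(p,cv2.COLOR_BGR2HSV)
k=cv2.inRange(hsv,(95,70,30),(125,255,200)); k[:,:310]=0;k[:,440:]=0;k[:130]=0;k[230:]=0
pts=np.argwhere(k)[:,::-1]
W=onplane(m,pts,26)[:,:2]
rear=W[pts[:,1]<155]; left=W[(pts[:,0]<348)&(pts[:,1]>155)]; right=W[(pts[:,0]>412)&(pts[:,1]>155)]
for n,a in (('rear',rear),('left',left),('right',right)):
    v=cv2.fitLine(a.astype(np.float32),cv2.DIST_HUBER,0,.01,.01).ravel(); print(n,len(a),np.degrees(np.arctan2(v[1],v[0])).round(2),v[2:].round(1),a.min(0).round(1),a.max(0).round(1))
# kit
g=p.max(2); k=((g<60)).astype(np.uint8); k[:,:450]=0;k[:,530:]=0;k[:140]=0;k[265:]=0
n,lab,st,ce=cv2.connectedComponentsWithStats(k)
i=1+np.argmax(st[1:,4]);print(st[i])
cv2.imwrite('pics/kitmask.png',cv2.resize((lab==i).astype(np.uint8)*255,None,fx=4,fy=4)[540:1080,1760:2200])
```

```text
[[-0.001  0.318 -0.948]
 [ 0.002 -0.948 -0.318]
 [-1.    -0.002 -0.   ]]
rear 245 89.19 [ 625.8 -103.7] [ 612.7 -190. ] [629.8 -16.2]
left 56 -0.06 [563. -16.] [501.5 -17.6] [613.5 -15. ]
right 122 -0.15 [ 553.5 -187.1] [ 499.1 -190. ] [ 608.1 -184. ]
[ 457  145   62  116 1059]
```

View pics/kitmask.png

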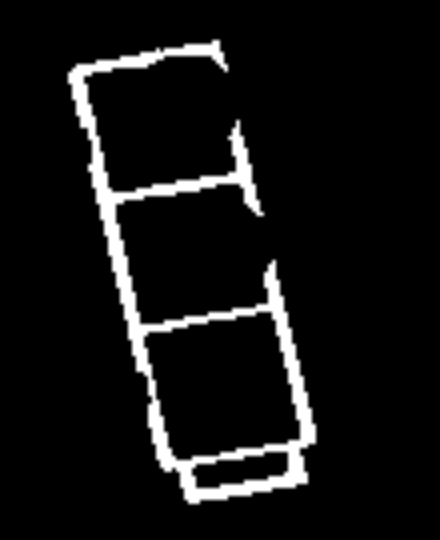

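Run:
```python
from h import *
m=viewer.camera_model('top')
c=np.array([[70,70],[219,42],[315,441],[164,470]])/4+[440,135]
W=onplane(m,c,18)[:,:2];print(W.round(1))
print('c',W.mean(0).round(1),np.linalg.norm(np.roll(W,-1,0)-W,axis=1).round(1))
d=(W[0]+W[1]-W[2]-W[3])/2; yaw=np.arctan2(d[1],d[0]);print('yaw',np.degrees(yaw))
x=np.array([np.cos(yaw),np.sin(yaw)])
for s in (-74,0,74): print(s,(W.mean(0)+s*x).round(1))
```

```text
[[ 615.1 -281.2]
 [ 628.4 -364.7]
 [ 404.  -397.9]
 [ 390.1 -316.4]]
c [ 509.4 -340.1] [ 84.5 226.8  82.7 227.7]
yaw 8.660543627068234
-74 [ 436.2 -351.2]
0 [ 509.4 -340.1]
74 [ 582.6 -328.9]
```

Call:
move_arm(
  plan=[
    {"xyz": [0.95, 1.7, 0.4], "rotation": [0, 0, -0.3]},
    {"xyz": [1.9, 3.4, 0.8], "rotation": [0, 0, -0.6]},
    {"xyz": [2.85, 5.1, 1.2], "rotation": [0, 0, -0.9]},
    {"xyz": [3.8, 6.8, 1.6], "rotation": [0, 0, -1.2]},
    {"xyz": [4.75, 8.5, 2], "rotation": [0, 0, -1.5]},
    {"xyz": [5.7, 10.2, 2], "rotation": [0, 0, -1.8]},
    {"xyz": [6.65, 11.9, 2], "rotation": [0, 0, -2.1]},
    {"xyz": [7.6, 13.6, 2], "rotation": [0, 0, -2.3]},
    {"xyz": [8.55, 15.3, 2], "rotation": [0, 0, -2.3]},
    {"xyz": [9.5, 17, 2], "rotation": [0, 0, -2.3]},
    {"xyz": [9.5, 17, 2], "rotation": [0, 0, -2.3]},
    {"xyz": [9.5, 17, 2], "rotation": [0, 0, -2.3]},
  ],
  jaw=0.5,
)

```text
time: 1.65
tool_pos: [491.3, -106.7, 278.3]
tool_rot: [-0.707, -0.001, 0.708, -0.001]
contact_force: [-0.4, -1.1, -0.8]
width: 69.7
```

Run:
```python
from meas import *
from scipy.spatial.transform import Rotation as Rn
s=ctrl.state();print(s['time'],s['tool_pos'],s['width'],s['joints'].round(2));print(Rn.from_quat(s['tool_rot']).as_matrix().round(3))
m=viewer.camera_model('wrist')
p,d=viewer.grab_frame('wrist');cv2.imwrite('pics/wrist1.png',p);np.save('pics/wrist1.npy',d)
import unittest.mock as u
viewer_cm=m
P=cloud(m,d);z=P[...,2];print(-m['view'][:3,:3].T@m['view'][:3,3])
for lo,hi in ((108,132),(46,60)):
    k=((z>lo)&(z<hi)).astype(np.uint8);n,lab,st,ce=cv2.connectedComponentsWithStats(k)
    for i in range(1,n):
        if st[i,4]<150: continue
        zz=np.median(z[lab==i]);c=max(cv2.findContours((lab==i).astype(np.uint8),0,1)[0],key=cv2.contourArea).reshape(-1,2)
        W=onplane(m,c,zz)[:,:2].astype(np.float32);cc,r=cv2.minEnclosingCircle(W); mr=cv2.minAreaRect(W)
        print(lo,'z %.1f'%zz,'px',ce[i].round(1),st[i,4],'circ',np.round(cc,1),round(r,1),'rect',np.round(mr[0],1),np.round(mr[1],1),round(mr[2],1))
```

```text
1.65 [ 491.33298731 -106.73140557  278.29828889] 69.69591015689902 [ 0.24  0.33 -0.1   1.75  0.04  1.07 -1.44]
[[-0.001  0.003 -1.   ]
 [-0.001 -1.    -0.003]
 [-1.     0.001  0.001]]
[ 568.60404899 -107.14710235  444.15085736]
108 z 118.9 px [363.  130.8] 3211 circ [ 534.8 -149.7] 38.1 rect [ 534.7 -149.7] [64.9 44.5] 0.5
108 z 119.3 px [267.8 133.4] 2226 circ [532.7 -59.8] 25.7 rect [533.  -59.5] [49.5 50. ] 89.1
46 z 52.0 px [315.1  77.9] 1932 circ [ 586.7 -103.4] 27.0 rect [ 586.  -103.5] [51.9 52.8] 0.1
46 z 53.1 px [518.4  82.9] 1822 circ [ 585.6 -332.5] 28.6 rect [ 585.4 -332.8] [55.9 52.4] 83.9
46 z 53.1 px [517.7 151.2] 1597 circ [ 507.8 -343.9] 28.7 rect [ 507.8 -343.4] [52.5 56.5] 0.5
46 z 53.3 px [517.1 207.6] 576 circ [ 436.5 -353.7] 19.1 rect [ 437.7 -354. ] [32.7 36.4] 0.1
```

View pics/wrist1.png

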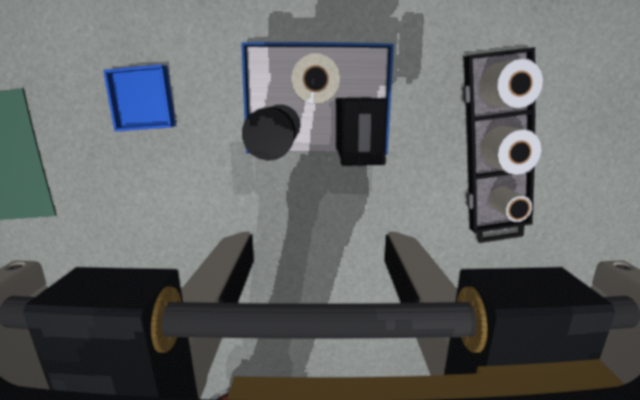

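Call:
move_arm(
  plan=[
    {"xyz": [0.7, -0.7, -1]},
    {"xyz": [1.43, -1.45, -2.5]},
    {"xyz": [1.43, -1.45, -4]},
    {"xyz": [1.43, -1.45, -5.2]},
    {"xyz": [1.43, -1.45, -6.2]},
    {"xyz": [1.43, -1.45, -6.8]},
    {"xyz": [1.43, -1.45, -6.8]},
    {"xyz": [1.43, -1.45, -6.8]},
  ],
)

```text
invalid input
```

Call:
move_arm(
  plan=[
    {"xyz": [0, 0, 0]},
    {"xyz": [0, 0, 0]},
    {"xyz": [0, 0, 0]},
    {"xyz": [0, 0, 0]},
    {"xyz": [0, 0, 0]},
    {"xyz": [0, 0, 0]},
  ],
  jaw=-1,
  grip_force=25,
)

```text
invalid input
```

Call:
move_arm(
  plan=[
    {"xyz": [0.7, -0.7, -1], "rotation": [0, 0, 0]},
    {"xyz": [1.43, -1.45, -2.5], "rotation": [0, 0, 0]},
    {"xyz": [1.43, -1.45, -4], "rotation": [0, 0, 0]},
    {"xyz": [1.43, -1.45, -5.2], "rotation": [0, 0, 0]},
    {"xyz": [1.43, -1.45, -6.2], "rotation": [0, 0, 0]},
    {"xyz": [1.43, -1.45, -6.8], "rotation": [0, 0, 0]},
    {"xyz": [1.43, -1.45, -6.8], "rotation": [0, 0, 0]},
    {"xyz": [1.43, -1.45, -6.8], "rotation": [0, 0, 0]},
  ],
)

```text
time: 2.7
tool_pos: [534.9, -151.0, 75.5]
tool_rot: [0.708, -0.0, -0.707, 0.001]
contact_force: [-0.5, 0.0, 0.7]
width: 69.9
```

Call:
move_arm(
  plan=[
    {"xyz": [0, 0, 0], "rotation": [0, 0, 0]},
    {"xyz": [0, 0, 0], "rotation": [0, 0, 0]},
    {"xyz": [0, 0, 0], "rotation": [0, 0, 0]},
    {"xyz": [0, 0, 0], "rotation": [0, 0, 0]},
    {"xyz": [0, 0, 0], "rotation": [0, 0, 0]},
    {"xyz": [0, 0, 0], "rotation": [0, 0, 0]},
  ],
  jaw=-1,
  grip_force=25,
)

```text
time: 3.45
tool_pos: [534.9, -149.7, 75.0]
tool_rot: [0.707, 0.001, -0.707, 0.001]
contact_force: [-0.7, 1.2, 5.2]
width: 44.0
```

Run:
```python
from meas import *
p,d=viewer.grab_frame('side');cv2.imwrite('pics/side2.png',cv2.resize(p[100:380,220:500],None,fx=2,fy=2))
s=ctrl.state();print(s['time'],s['width'],s['contact_force'].round(1))
```

```text
3.5 44.3804987682244 [-0.5 -0.5  5. ]
```

View pics/side2.png

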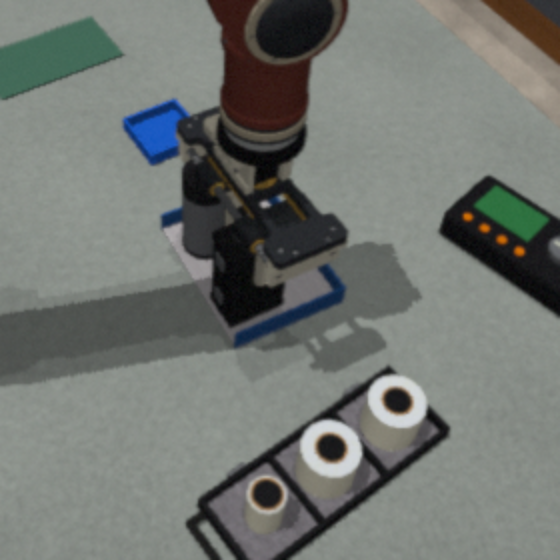

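Call:
move_arm(
  plan=[
    {"xyz": [0, 0, 0.5], "rotation": [0, 0, 0]},
    {"xyz": [0, 0, 1.7], "rotation": [0, 0, 0]},
    {"xyz": [0, 0, 3.3], "rotation": [0, 0, 0]},
    {"xyz": [0, 0, 4.8], "rotation": [0, 0, 0]},
    {"xyz": [0, 1, 5], "rotation": [0, 0, 0]},
    {"xyz": [0, 3, 5], "rotation": [0, 0, 0]},
    {"xyz": [0, 5, 5], "rotation": [0, 0, 0]},
    {"xyz": [0, 7, 5], "rotation": [0, 0, 0]},
    {"xyz": [0, 9, 5], "rotation": [0, 0, 0]},
    {"xyz": [0, 11, 5], "rotation": [0, 0, 0]},
    {"xyz": [0, 13, 5], "rotation": [0, 0, 0]},
    {"xyz": [0, 15, 5], "rotation": [0, 0, 0]},
  ],
)

```text
time: 5.0
tool_pos: [534.0, 301.6, 224.4]
tool_rot: [-0.707, -0.0, 0.707, -0.001]
contact_force: [0.5, 0.5, -2.9]
width: 43.8
```

Call:
move_arm(
  plan=[
    {"xyz": [0, 0.9, 0], "rotation": [0, 0, 0]},
    {"xyz": [0, 0.9, 0], "rotation": [0, 0, 0]},
  ],
)

```text
time: 5.25
tool_pos: [532.6, 330.6, 223.8]
tool_rot: [-0.706, -0.003, 0.708, -0.003]
contact_force: [-0.2, -0.2, -2.5]
width: 44.0
```

Run:
```python
from meas import *
s=ctrl.state();print(s['time'],s['tool_pos'],s['width'],s['contact_force'].round(1),s['joints'].round(2))
p,d=viewer.grab_frame('top');cv2.imwrite('pics/top3.png',p)
m=viewer.camera_model('wrist');p,d=viewer.grab_frame('wrist');cv2.imwrite('pics/wrist3.png',p)
hsv=cv2.cvtColor(p,cv2.COLOR_BGR2HSV)
k=cv2.inRange(hsv,(65,50,20),(95,255,140))
c=max(cv2.findContours(k,0,1)[0],key=cv2.contourArea)
W=onplane(m,c.reshape(-1,2),4)[:,:2];print(W.min(0),W.max(0))
```

```text
5.25 [532.55071536 330.58887146 223.7671859 ] 44.02721454513818 [-0.2 -0.2 -2.5] [-0.51  0.58 -0.14  1.48  0.08  1.09 -2.22]
[497.03636619 281.15776584] [584.30756823 381.53993976]
```

View pics/wrist3.png

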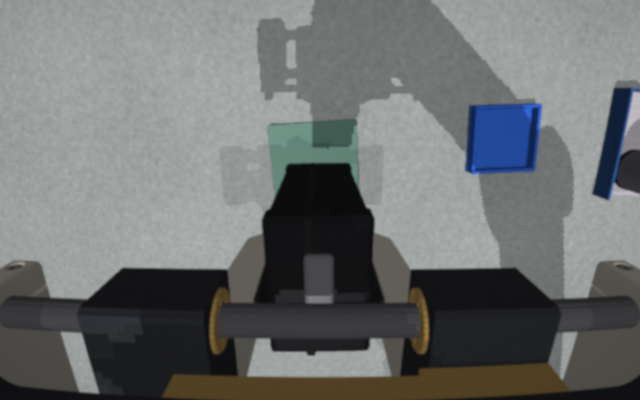

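View pics/top3.png

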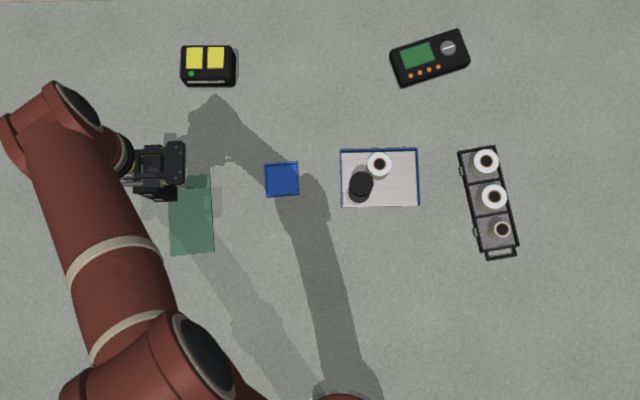

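Call:
move_arm(
  plan=[
    {"xyz": [0, 0, -1.5], "rotation": [0, 0, 0]},
    {"xyz": [0, 0, -3], "rotation": [0, 0, 0]},
    {"xyz": [0, 0, -4.2], "rotation": [0, 0, 0]},
    {"xyz": [0, 0, -4.7], "rotation": [0, 0, 0]},
    {"xyz": [0, 0, -4.95], "rotation": [0, 0, 0]},
    {"xyz": [0, 0, -4.97], "rotation": [0, 0, 0]},
    {"xyz": [0, 0, -4.97], "rotation": [0, 0, 0]},
  ],
)

```text
time: 6.22
tool_pos: [535.6, 327.8, 77.0]
tool_rot: [0.708, 0.001, -0.706, 0.0]
contact_force: [0.9, 0.3, -3.1]
width: 44.4
```

Run:
```python
from meas import *
s=ctrl.state();print(s['time'],s['tool_pos'],s['width'],s['contact_force'].round(1))
```

```text
6.225 [535.6490026  327.81284412  76.99680308] 44.36425145795941 [ 0.9  0.3 -3.1]
```

Call:
move_arm(
  plan=[
    {"xyz": [0, 0, -0.05], "rotation": [0, 0, 0]},
    {"xyz": [0, 0, -0.05], "rotation": [0, 0, 0]},
    {"xyz": [0, 0, -0.05], "rotation": [0, 0, 0]},
  ],
)

```text
time: 6.6
tool_pos: [535.5, 327.9, 75.1]
tool_rot: [0.708, 0.001, -0.706, 0.001]
contact_force: [0.7, 1.2, 2.0]
width: 43.8
```

Call:
move_arm(
  plan=[
    {"xyz": [0, 0, 0], "rotation": [0, 0, 0]},
    {"xyz": [0, 0, 0], "rotation": [0, 0, 0]},
    {"xyz": [0, 0, 0], "rotation": [0, 0, 0]},
    {"xyz": [0, 0, 0.5], "rotation": [0, 0, 0]},
    {"xyz": [0, 0, 1.8], "rotation": [0, 0, 0]},
    {"xyz": [0, 0, 3.5], "rotation": [0, 0, 0]},
    {"xyz": [-0.06, -1.7, 4], "rotation": [0, 0, 0]},
    {"xyz": [-0.06, -3.6, 4], "rotation": [0, 0, 0]},
  ],
  jaw=0.5,
)

```text
time: 7.6
tool_pos: [534.0, 219.9, 197.2]
tool_rot: [0.709, 0.003, -0.705, 0.001]
contact_force: [1.3, -0.4, -0.3]
width: 69.7
```

Run:
```python
from meas import *
s=ctrl.state();print(s['time'],s['tool_pos'],s['width'],s['contact_force'].round(1))
p,d=viewer.grab_frame('side');cv2.imwrite('pics/side4.png',p)
```

```text
7.6 [534.01671425 219.87277634 197.18053961] 69.73277820856389 [ 1.3 -0.4 -0.3]
```

View pics/side4.png

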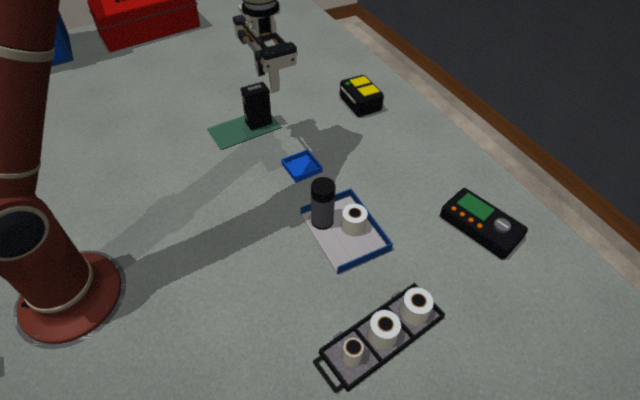

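Call:
move_arm(
  plan=[
    {"xyz": [0, -1.9, 0], "rotation": [0, 0, 0]},
    {"xyz": [0, -3.8, 0], "rotation": [0, 0, 0]},
    {"xyz": [0, -5.7, 0], "rotation": [0, 0, 0]},
    {"xyz": [0, -7.6, 0], "rotation": [0, 0, 0]},
    {"xyz": [0, -9.35, 0], "rotation": [0, 0, 0]},
    {"xyz": [0, -9.35, 0], "rotation": [0, 0, 0]},
    {"xyz": [0, -9.35, -1.2], "rotation": [0, 0, 0]},
    {"xyz": [0, -9.35, -2.4], "rotation": [0, 0, 0]},
    {"xyz": [0, -9.35, -3.4], "rotation": [0, 0, 0]},
    {"xyz": [0, -9.35, -3.98], "rotation": [0, 0, 0]},
    {"xyz": [0, -9.35, -3.98], "rotation": [0, 0, 0]},
    {"xyz": [0, -9.35, -3.98], "rotation": [0, 0, 0]},
  ],
)

```text
time: 9.15
tool_pos: [533.9, -60.3, 75.7]
tool_rot: [0.708, 0.001, -0.706, 0.001]
contact_force: [-0.0, -0.6, -0.6]
width: 69.6
```

Call:
move_arm(
  plan=[
    {"xyz": [0, 0, 0], "rotation": [0, 0, 0]},
    {"xyz": [0, 0, 0], "rotation": [0, 0, 0]},
    {"xyz": [0, 0, 0], "rotation": [0, 0, 0]},
    {"xyz": [0, 0, 0], "rotation": [0, 0, 0]},
    {"xyz": [0, 0, 0], "rotation": [0, 0, 0]},
    {"xyz": [0, 0, 0], "rotation": [0, 0, 0]},
  ],
  jaw=-1,
  grip_force=22,
)

```text
time: 9.9
tool_pos: [533.5, -60.5, 75.3]
tool_rot: [0.708, 0.001, -0.707, 0.001]
contact_force: [-1.0, 1.5, 4.3]
width: 50.0
```

Call:
move_arm(
  plan=[
    {"xyz": [0, 0, 0.5], "rotation": [0, 0, 0]},
    {"xyz": [0, 0, 1.7], "rotation": [0, 0, 0]},
    {"xyz": [0, 0, 3.3], "rotation": [0, 0, 0]},
    {"xyz": [0, 0, 4.5], "rotation": [0, 0, 0]},
    {"xyz": [-0.2, 1, 4.5], "rotation": [0, 0, 0]},
    {"xyz": [-0.6, 2.8, 4.5], "rotation": [0, 0, 0]},
    {"xyz": [-1, 4.6, 4.5], "rotation": [0, 0, 0]},
    {"xyz": [-1.4, 6.4, 4.5], "rotation": [0, 0, 0]},
    {"xyz": [-1.8, 8.2, 4.5], "rotation": [0, 0, 0]},
    {"xyz": [-2.2, 10, 4.5], "rotation": [0, 0, 0]},
    {"xyz": [-2.6, 11.8, 4.5], "rotation": [0, 0, 0]},
    {"xyz": [-2.8, 12.75, 4.5], "rotation": [0, 0, 0]},
  ],
)

```text
time: 11.4
tool_pos: [447.0, 324.1, 209.6]
tool_rot: [-0.707, -0.003, 0.708, -0.002]
contact_force: [0.5, 0.4, -2.5]
width: 49.6
```

Call:
move_arm(
  plan=[
    {"xyz": [0, 0, 0], "rotation": [0, 0, 0]},
    {"xyz": [0, 0, -1.4], "rotation": [0, 0, 0]},
    {"xyz": [0, 0, -2.8], "rotation": [0, 0, 0]},
    {"xyz": [0, 0, -3.8], "rotation": [0, 0, 0]},
    {"xyz": [0, 0, -4.3], "rotation": [0, 0, 0]},
    {"xyz": [0, 0, -4.45], "rotation": [0, 0, 0]},
    {"xyz": [0, 0, -4.5], "rotation": [0, 0, 0]},
    {"xyz": [0, 0, -4.5], "rotation": [0, 0, 0]},
  ],
)

```text
time: 12.4
tool_pos: [449.6, 321.7, 75.6]
tool_rot: [0.708, 0.001, -0.707, 0.0]
contact_force: [1.0, 0.8, -2.6]
width: 49.8
```

Run:
```python
from meas import *
s=ctrl.state();print(s['time'],s['tool_pos'],s['width'],s['contact_force'].round(1))
p,d=viewer.grab_frame('side');cv2.imwrite('pics/side5.png',cv2.resize(p[20:260,160:440],None,fx=2.5,fy=2.5))
```

```text
12.4 [449.56694125 321.68705744  75.64988752] 49.848335482135646 [ 1.   0.8 -2.6]
```

View pics/side5.png

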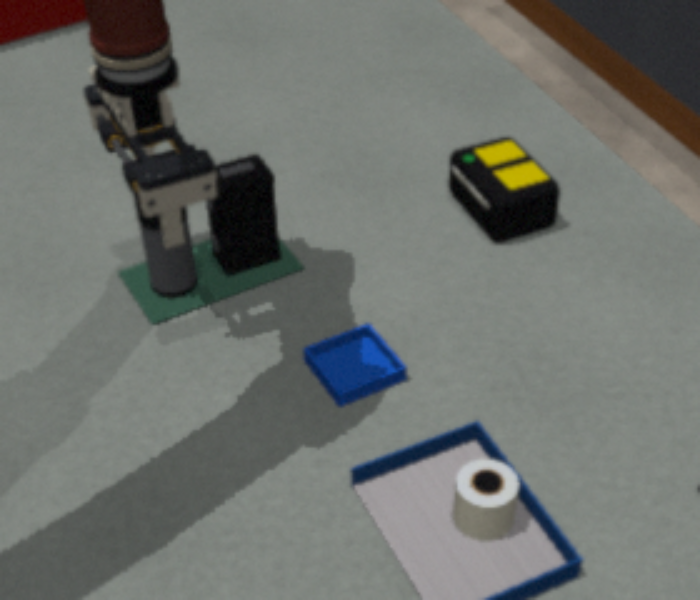

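Call:
move_arm(
  plan=[
    {"xyz": [0, 0, -0.03], "rotation": [0, 0, 0]},
    {"xyz": [0, 0, -0.03], "rotation": [0, 0, 0]},
    {"xyz": [0, 0, -0.03], "rotation": [0, 0, 0]},
  ],
)

```text
time: 12.82
tool_pos: [449.6, 322.1, 75.1]
tool_rot: [0.708, 0.002, -0.706, 0.001]
contact_force: [-0.3, -0.7, 6.7]
width: 49.9
```

Call:
move_arm(
  plan=[
    {"xyz": [0, 0, 0], "rotation": [0, 0, 0]},
    {"xyz": [0, 0, 0], "rotation": [0, 0, 0]},
    {"xyz": [0, 0, 0], "rotation": [0, 0, 0]},
    {"xyz": [0, 0, 0.5], "rotation": [0, 0, 0]},
    {"xyz": [0, 0, 1.8], "rotation": [0, 0, 0]},
    {"xyz": [0, 0, 3.5], "rotation": [0, 0, 0]},
    {"xyz": [0.45, -1.6, 4.67], "rotation": [0, 0, 0]},
    {"xyz": [0.9, -3.4, 4.67], "rotation": [0, 0, 0]},
    {"xyz": [1.35, -5.2, 4.67], "rotation": [0, 0, 0]},
    {"xyz": [1.8, -7, 4.67], "rotation": [0, 0, 0]},
    {"xyz": [2.25, -8.8, 4.67], "rotation": [0, 0, 0]},
    {"xyz": [2.7, -10.6, 4.67], "rotation": [0, 0, 0]},
  ],
  jaw=0.4,
)

```text
time: 14.32
tool_pos: [530.4, 1.7, 215.1]
tool_rot: [0.708, 0.001, -0.706, 0.001]
contact_force: [0.8, 0.2, 0.0]
width: 64.8
```

Call:
move_arm(
  plan=[
    {"xyz": [-0.4, -1.7, 0], "rotation": [0, 0, 0.15]},
    {"xyz": [-0.8, -3.4, 0], "rotation": [0, 0, 0.3]},
    {"xyz": [-1.2, -5.1, 0], "rotation": [0, 0, 0.45]},
    {"xyz": [-1.7, -6.9, 0], "rotation": [0, 0, 0.6]},
    {"xyz": [-2.2, -8.6, 0], "rotation": [0, 0, 0.8]},
    {"xyz": [-2.7, -10.3, 0], "rotation": [0, 0, 0.95]},
    {"xyz": [-3.1, -11.96, 0], "rotation": [0, 0, 1.07]},
    {"xyz": [-3.1, -11.96, 0], "rotation": [0, 0, 1.07]},
    {"xyz": [-3.1, -11.96, 0], "rotation": [0, 0, 1.07]},
  ],
)

```text
time: 15.45
tool_pos: [437.3, -354.6, 214.4]
tool_rot: [0.705, 0.054, -0.705, 0.054]
contact_force: [0.8, 0.0, 0.7]
width: 64.9
```

```bash
cat >> meas.py <<'E'
def wr(name,lims=((46,60),),mn=150):
    s=ctrl.state();print('t',s['time'],s['tool_pos'].round(1),'w',round(s['width'],1),'F',s['contact_force'].round(1))
    m=viewer.camera_model('wrist');p,d=viewer.grab_frame('wrist');cv2.imwrite(f'pics/{name}.png',p)
    P=cloud(m,d);z=P[...,2]
    for lo,hi in lims:
        k=((z>lo)&(z<hi)).astype(np.uint8);n,lab,st,ce=cv2.connectedComponentsWithStats(k)
        for i in range(1,n):
            if st[i,4]<mn: continue
            zz=np.median(z[lab==i]);c=max(cv2.findContours((lab==i).astype(np.uint8),0,1)[0],key=cv2.contourArea).reshape(-1,2)
            W=onplane(m,c,zz)[:,:2].astype(np.float32);cc,r=cv2.minEnclosingCircle(W); mr=cv2.minAreaRect(W)
            print(lo,'z %.1f'%zz,'px',ce[i].round(1),st[i,4],'circ',np.round(cc,1),round(r,1),'rect',np.round(mr[0],1),np.round(mr[1],1),round(mr[2],1))
    return m,p,d
E
python3 - <<'E'
from meas import *
wr('wrist6')
p,d=viewer.grab_frame('side');cv2.imwrite('pics/side6.png',p)
E
```

```text
t 15.45 [ 437.3 -354.6  214.4] w 64.9 F [0.8 0.  0.7]
46 z 51.5 px [74.6  4.2] 351 circ [ 568.6 -107.5] 21.2 rect [ 563.7 -107.9] [ 9.7 42.4] 4.6
46 z 53.0 px [321.2  19.5] 2275 circ [ 584.  -334.9] 26.9 rect [ 576.8 -336. ] [36.9 52.9] 8.8
46 z 53.0 px [319.8 102.7] 2626 circ [ 506.9 -345.5] 27.0 rect [ 507.  -345.7] [52.8 52.2] 53.7
46 z 53.4 px [319.5 177.2] 911 circ [ 436.9 -356.1] 17.3 rect [ 437.  -356.3] [34.3 32.5] 8.0
```

View pics/wrist6.png

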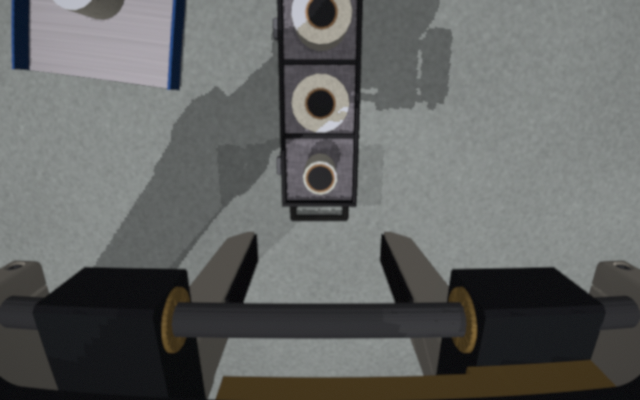

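View pics/side6.png

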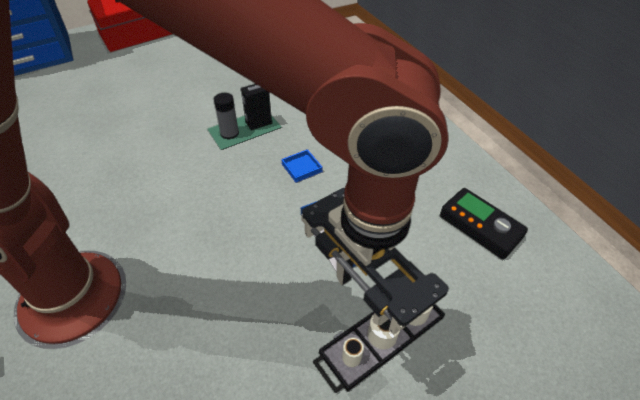

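Run:
```python
from meas import *
m=viewer.camera_model('wrist') # arm unmoved
p=cv2.imread('pics/wrist6.png'); g=p.max(2)
print('row150',g[150,272:296],g[150,346:370]); print('row190',g[190,272:296],g[190,346:370])
print('col300',g[125:145,300],g[195:222,300]);print('col340',g[125:145,340],g[195:222,340])
```

```text
row150 [102 107 109 113 120 124 125 114  84  45  28  24  23  38  64  86  99 103
 103 105 105 106 107 108] [101 103 105 104 104 106  95  66  38  34  35  41  72 109 125 129 129 129
 127 125 126 127 128 128]
row190 [130 129 128 127 126 126 127 126 115  87  59  44  38  34  53  82 100 105
 106 106 107 107 106 104] [104 104 104 103  99  82  55  38  37  39  59  92 117 125 126 124 122 122
 123 124 125 125 126 126]
col300 [ 90  82  80  79  80  78  78  68  45  25  21  28  43  71  97 112 118 121
 120 115] [ 98  87  75  65  52  32  17  19  31  40  54  80 106 121 120 106  91  83
  72  55  34  23  24  26  35  59  97]
col340 [128 118 116 111  98  85  77  67  51  38  40  44  53  76 102 115 118 117
 112 107] [ 95  86  78  71  55  34  16  19  28  37  52  81 110 123 117 100  88  83
  76  62  41  27  26  30  38  66 104]
```

Call:
move_arm(
  plan=[
    {"xyz": [0, -0.05, -1.5], "rotation": [0, 0, 0]},
    {"xyz": [0, -0.05, -3], "rotation": [0, 0, 0]},
    {"xyz": [0, -0.05, -4.5], "rotation": [0, 0, 0]},
    {"xyz": [0, -0.05, -5.5], "rotation": [0, 0, 0]},
    {"xyz": [0, -0.05, -6.1], "rotation": [0, 0, 0]},
    {"xyz": [0, -0.05, -6.34], "rotation": [0, 0, 0]},
    {"xyz": [0, -0.05, -6.34], "rotation": [0, 0, 0]},
    {"xyz": [0, -0.05, -6.34], "rotation": [0, 0, 0]},
  ],
)

```text
time: 16.55
tool_pos: [437.8, -357.1, 24.7]
tool_rot: [0.706, 0.054, -0.704, 0.054]
contact_force: [-0.8, -0.2, -0.1]
width: 65.0
```

Call:
move_arm(
  plan=[
    {"xyz": [0, 0, 0], "rotation": [0, 0, 0]},
    {"xyz": [0, 0, 0], "rotation": [0, 0, 0]},
    {"xyz": [0, 0, 0], "rotation": [0, 0, 0]},
    {"xyz": [0, 0, 0], "rotation": [0, 0, 0]},
    {"xyz": [0, 0, 0], "rotation": [0, 0, 0]},
    {"xyz": [0, 0, 0], "rotation": [0, 0, 0]},
    {"xyz": [0, 0, 0], "rotation": [0, 0, 0]},
  ],
  jaw=-1,
  grip_force=8,
)

```text
time: 17.42
tool_pos: [436.9, -357.0, 23.7]
tool_rot: [0.705, 0.054, -0.705, 0.054]
contact_force: [0.6, 0.7, 2.5]
width: 33.8
```

Run:
```python
from meas import *
m=viewer.camera_model('wrist'); V=m['view'].copy(); R=V[:3,:3]
c=-R.T@V[:3,3]+[0,1.5,190.2]; V[:3,3]=-R@c; m['view']=V
W=onplane(m,[[280.2,150],[358.2,150],[281.7,190],[356.9,190],[319.2,205.7],[319.2,135]],18)[:,:2];print(W.round(1))
yaw=np.radians(8.6);x=np.array([np.cos(yaw),np.sin(yaw)]);y=np.array([-x[1],x[0]])
mid=[(W[0]+W[1])/2,(W[2]+W[3])/2]
print(np.linalg.norm(W[0]-W[1]),np.linalg.norm(W[2]-W[3]),[ (q@y).round(1) for q in mid])
print('end',W[4]@x,'div',W[5]@x)
yc=np.mean([q@y for q in mid]); 
for xc in (W[4]@x+42,W[5]@x-37): print((xc*x+yc*y).round(1))
print('roll rel', )
# returns tray from wrist1 hover: TCP (491.8,-106.2,278.6) jaw yaw 0
p=cv2.imread('pics/wrist1.png');hsv=cv2.cvtColor(p,cv2.COLOR_BGR2HSV)
k=cv2.inRange(hsv,(100,120,40),(125,255,255));k[:,220:]=0;k[200:]=0
cc=max(cv2.findContours(k,0,1)[0],key=cv2.contourArea)
r0=cv2.minAreaRect(cc);print(r0)
Rz=cv2.Rodrigues(np.array([0,0,np.radians(-1.07*8)]))[0]
# rotate camera about TCP axis
T=np.array([436.9,-355.5,23.6]);c0=-R.T@viewer.camera_model('wrist')['view'][:3,3] if 0 else (c-[0,1.5,190.2])
R2=R@Rz.T; c2=Rz@(c0-T)+[491.8,-106.2,278.6]; V2=np.eye(4);V2[:3,:3]=R2;V2[:3,3]=-R2@c2;m['view']=V2;print('cam',c2)
for z in (18,): 
    W=onplane(m,cv2.boxPoints(r0),z)[:,:2];print(W.round(1),W.mean(0).round(1))
```

```text
[[ 451.4 -312.6]
 [ 464.  -394.8]
 [ 407.7 -319.6]
 [ 420.3 -401.4]
 [ 396.  -363.2]
 [ 473.4 -351.3]]
83.1411519116835 82.77289957681471 [np.float64(-418.2), np.float64(-418.4)]
end 337.27043475097514 div 415.53374983818
[ 437.6 -356.9]
[ 436.8 -357. ]
roll rel
((139.2823944091797, 97.88264465332031), (66.11039733886719, 63.291934967041016), 81.46923065185547)
cam [ 568.56177269 -108.12425401  444.68521881]
[[602.3 155.7]
 [610.9  75.1]
 [533.   70.4]
 [522.2 154.3]] [567.1 113.9]
```

Call:
move_arm(
  plan=[
    {"xyz": [0, 0, 0.5], "rotation": [0, 0, 0]},
    {"xyz": [0, 0, 1.8], "rotation": [0, 0, 0]},
    {"xyz": [0.2, 0.5, 3.3], "rotation": [0, 0, 0]},
    {"xyz": [0.6, 2.2, 3.5], "rotation": [0, 0, 0]},
    {"xyz": [1.1, 4, 3.5], "rotation": [0, 0, -0.2]},
    {"xyz": [1.6, 5.8, 3.5], "rotation": [0, 0, -0.4]},
    {"xyz": [2.1, 7.6, 3.5], "rotation": [0, 0, -0.6]},
    {"xyz": [2.6, 9.4, 3.5], "rotation": [0, 0, -0.8]},
    {"xyz": [3.1, 11.2, 3.5], "rotation": [0, 0, -0.9]},
    {"xyz": [3.6, 13, 3.5], "rotation": [0, 0, -1]},
    {"xyz": [4.1, 14.7, 3.5], "rotation": [0, 0, -1.07]},
    {"xyz": [4.29, 15.65, 3.5], "rotation": [0, 0, -1.07]},
  ],
)

```text
time: 18.92
tool_pos: [566.1, 116.9, 129.5]
tool_rot: [0.708, 0.003, -0.707, 0.002]
contact_force: [-0.5, -0.5, -0.2]
width: 33.8
```

Call:
move_arm(
  plan=[
    {"xyz": [0, 0, 0], "rotation": [0, 0, 0]},
    {"xyz": [0, 0, 0], "rotation": [0, 0, 0]},
  ],
)

```text
time: 19.18
tool_pos: [565.4, 110.6, 129.0]
tool_rot: [-0.707, 0.0, 0.707, -0.001]
contact_force: [0.2, -1.2, -0.9]
width: 33.8
```

Run:
```python
from meas import *
m,p,d=wr('wrist7')
hsv=cv2.cvtColor(p,cv2.COLOR_BGR2HSV)
k=cv2.inRange(hsv,(100,120,40),(125,255,255));k[:,440:]=0;k[:,:200]=0
cc=max(cv2.findContours(k,0,1)[0],key=cv2.contourArea)
print(onplane(m,cv2.boxPoints(cv2.minAreaRect(cc)),18)[:,:2].round(1))
p,d=viewer.grab_frame('side');cv2.imwrite('pics/side7.png',cv2.resize(p[20:260,160:440],None,fx=2.5,fy=2.5))
```

```text
t 19.175 [565.4 110.6 129. ] w 33.8 F [ 0.2 -1.2 -0.9]
46 z 52.1 px [591.5 174.4] 3530 circ [ 587.5 -101. ] 29.2 rect [ 587.2 -100.9] [57.7 53.2] 76.4
46 z 53.3 px [ 67.1 228.1] 1174 circ [537.  323.6] 38.5 rect [544.  312.1] [75.3 43.8] 30.9
[[604.3 156.7]
 [608.9  82.8]
 [532.5  75.9]
 [527.1 155.4]]
```

View pics/wrist7.png

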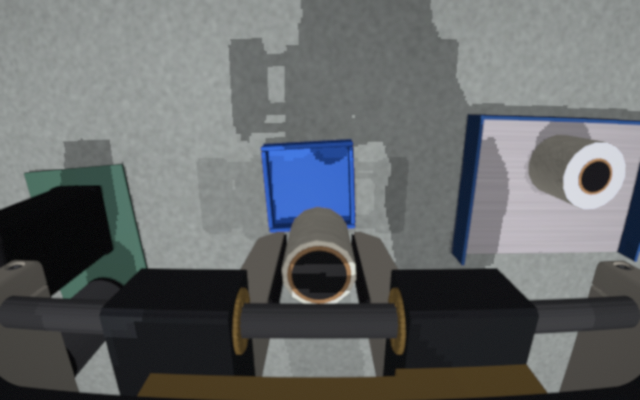

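View pics/side7.png

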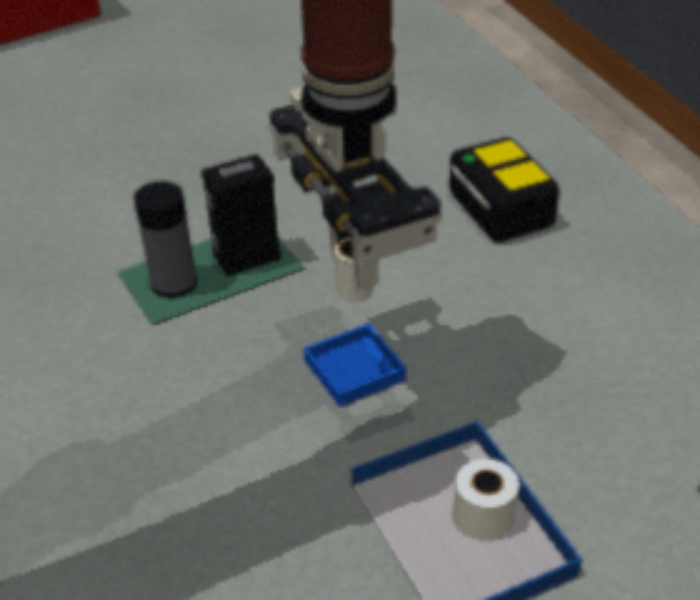

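Call:
move_arm(
  plan=[
    {"xyz": [0.05, 0.05, 0], "rotation": [0, 0, 0]},
    {"xyz": [0.05, 0.05, -1], "rotation": [0, 0, 0]},
    {"xyz": [0.05, 0.05, -2], "rotation": [0, 0, 0]},
    {"xyz": [0.05, 0.05, -2.9], "rotation": [0, 0, 0]},
    {"xyz": [0.05, 0.05, -3.3], "rotation": [0, 0, 0]},
    {"xyz": [0.05, 0.05, -3.48], "rotation": [0, 0, 0]},
    {"xyz": [0.05, 0.05, -3.52], "rotation": [0, 0, 0]},
    {"xyz": [0.05, 0.05, -3.52], "rotation": [0, 0, 0]},
  ],
)

```text
time: 20.27
tool_pos: [567.8, 114.1, 23.9]
tool_rot: [0.708, 0.001, -0.707, 0.001]
contact_force: [0.5, -0.2, 0.1]
width: 33.4
```

Call:
move_arm(
  plan=[
    {"xyz": [0, 0, -0.03], "rotation": [0, 0, 0]},
    {"xyz": [0, 0, -0.03], "rotation": [0, 0, 0]},
  ],
)

```text
time: 20.52
tool_pos: [567.7, 114.2, 22.8]
tool_rot: [0.708, 0.001, -0.707, 0.001]
contact_force: [-0.1, 0.4, 2.3]
width: 33.9
```

Call:
move_arm(
  plan=[
    {"xyz": [0, 0, 0], "rotation": [0, 0, 0]},
    {"xyz": [0, 0, 0], "rotation": [0, 0, 0]},
    {"xyz": [0, 0, 0], "rotation": [0, 0, 0]},
    {"xyz": [0, 0, 0.5], "rotation": [0, 0, 0]},
    {"xyz": [0, 0, 1.8], "rotation": [0, 0, 0]},
    {"xyz": [0, 0, 3.5], "rotation": [0, 0, 0]},
    {"xyz": [0.2, -1.6, 4.5], "rotation": [0, 0, 0]},
    {"xyz": [0.4, -3.4, 4.5], "rotation": [0, 0, 0]},
    {"xyz": [0.6, -5.2, 4.5], "rotation": [0, 0, 0]},
    {"xyz": [0.65, -7, 4.5], "rotation": [0, 0, 0]},
    {"xyz": [0.65, -7.3, 4.5], "rotation": [0, 0, 0]},
    {"xyz": [0.65, -7.3, 4.5], "rotation": [0, 0, 0]},
  ],
  jaw=0.5,
)

```text
time: 22.02
tool_pos: [586.6, -105.1, 157.8]
tool_rot: [0.707, 0.001, -0.707, 0.0]
contact_force: [-0.6, 0.8, -0.2]
width: 69.6
```

Run:
```python
from meas import *
wr('wrist8')
p,d=viewer.grab_frame('side');cv2.imwrite('pics/side8.png',cv2.resize(p[20:260,160:440],None,fx=2.5,fy=2.5))
```

```text
t 22.025 [ 586.6 -105.1  157.8] w 69.6 F [-0.6  0.8 -0.2]
46 z 52.1 px [315.9 191. ] 3189 circ [ 586.9 -103.4] 27.1 rect [ 586.9 -103.6] [53.3 53.1] 0.1
46 z 53.0 px [579.1 192.4] 2844 circ [ 585.6 -331.3] 29.9 rect [ 586.5 -331.9] [55.1 56.7] 11.2
46 z 52.1 px [ 72.4 211.5] 1112 circ [568.1 110.4] 19.0 rect [568.5 110.4] [32.7 37.8] 21.7
46 z 53.0 px [576.8 262.2] 1169 circ [ 509.4 -342. ] 29.0 rect [ 519.1 -346.4] [57.2 31.1] 65.1
```

View pics/wrist8.png

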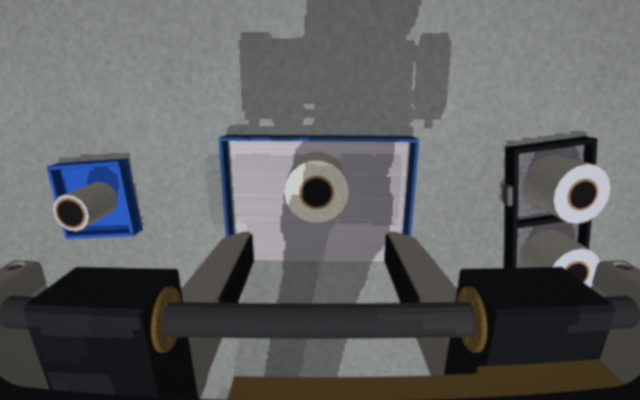

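View pics/side8.png

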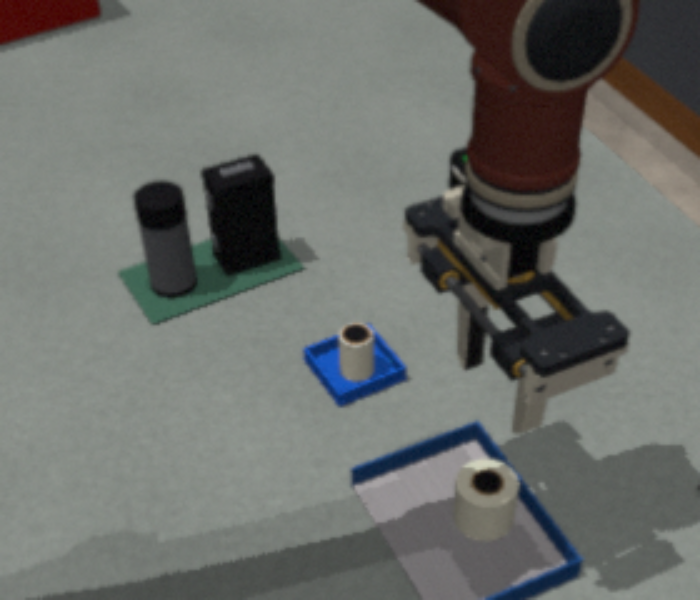

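Call:
move_arm(
  plan=[
    {"xyz": [0, 0, -1.2], "rotation": [0, 0, 0]},
    {"xyz": [0, 0, -2.4], "rotation": [0, 0, 0]},
    {"xyz": [0, 0, -3.5], "rotation": [0, 0, 0]},
    {"xyz": [0, 0, -4.2], "rotation": [0, 0, 0]},
    {"xyz": [0, 0, -4.48], "rotation": [0, 0, 0]},
    {"xyz": [0, 0, -4.48], "rotation": [0, 0, 0]},
    {"xyz": [0, 0, -4.48], "rotation": [0, 0, 0]},
  ],
)

```text
time: 23.0
tool_pos: [587.6, -104.5, 23.8]
tool_rot: [0.708, 0.001, -0.706, 0.001]
contact_force: [-0.9, -0.7, -0.1]
width: 69.8
```

Call:
move_arm(
  plan=[
    {"xyz": [0, 0, 0], "rotation": [0, 0, 0]},
    {"xyz": [0, 0, 0], "rotation": [0, 0, 0]},
    {"xyz": [0, 0, 0], "rotation": [0, 0, 0]},
    {"xyz": [0, 0, 0], "rotation": [0, 0, 0]},
    {"xyz": [0, 0, 0], "rotation": [0, 0, 0]},
  ],
  jaw=-1,
  grip_force=12,
)

```text
time: 23.62
tool_pos: [587.0, -104.8, 23.4]
tool_rot: [0.707, 0.001, -0.707, 0.001]
contact_force: [0.0, 0.0, 5.8]
width: 53.7
```

Call:
move_arm(
  plan=[
    {"xyz": [0, 0, 0.5], "rotation": [0, 0, 0]},
    {"xyz": [0, 0, 1.8], "rotation": [0, 0, 0]},
    {"xyz": [0, 0, 3.3], "rotation": [0, 0, 0]},
    {"xyz": [-0.5, -0.8, 3.5], "rotation": [0, 0, 0.1]},
    {"xyz": [-1.3, -2.2, 3.5], "rotation": [0, 0, 0.3]},
    {"xyz": [-2.1, -3.6, 3.5], "rotation": [0, 0, 0.5]},
    {"xyz": [-2.9, -5, 3.5], "rotation": [0, 0, 0.7]},
    {"xyz": [-3.7, -6.4, 3.5], "rotation": [0, 0, 0.9]},
    {"xyz": [-4.5, -7.7, 3.5], "rotation": [0, 0, 1.07]},
    {"xyz": [-4.99, -8.42, 3.5], "rotation": [0, 0, 1.07]},
    {"xyz": [-4.99, -8.42, 3.5], "rotation": [0, 0, 1.07]},
    {"xyz": [-4.99, -8.42, 3.5], "rotation": [0, 0, 1.07]},
  ],
)

```text
time: 25.12
tool_pos: [438.0, -355.9, 127.9]
tool_rot: [0.705, 0.055, -0.705, 0.054]
contact_force: [0.5, 1.5, -1.3]
width: 54.0
```

Run:
```python
from meas import *
wr('wrist9')
p,d=viewer.grab_frame('side');cv2.imwrite('pics/side9.png',cv2.resize(p[160:400,240:500],None,fx=2.5,fy=2.5))
```

```text
t 25.125 [ 438.  -355.9  127.9] w 54.0 F [ 0.5  1.5 -1.3]
46 z 52.8 px [320.1  10.9] 1496 circ [ 573.4 -336.4] 23.9 rect [ 565.9 -337.6] [16.6 47.8] 8.8
46 z 53.0 px [318.4 105.6] 4838 circ [ 507.1 -345.6] 27.0 rect [ 507.1 -345.8] [53. 53.] 53.4
```

View pics/wrist9.png

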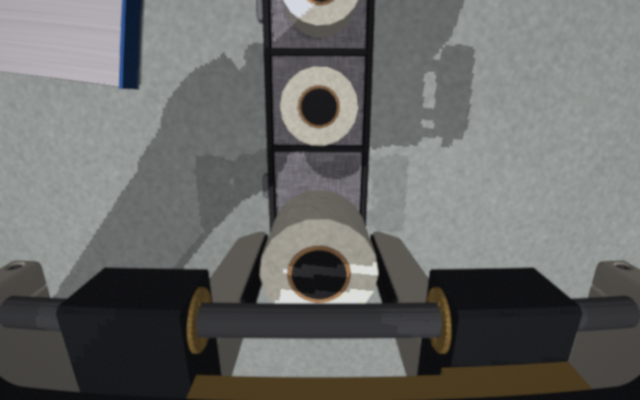

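View pics/side9.png

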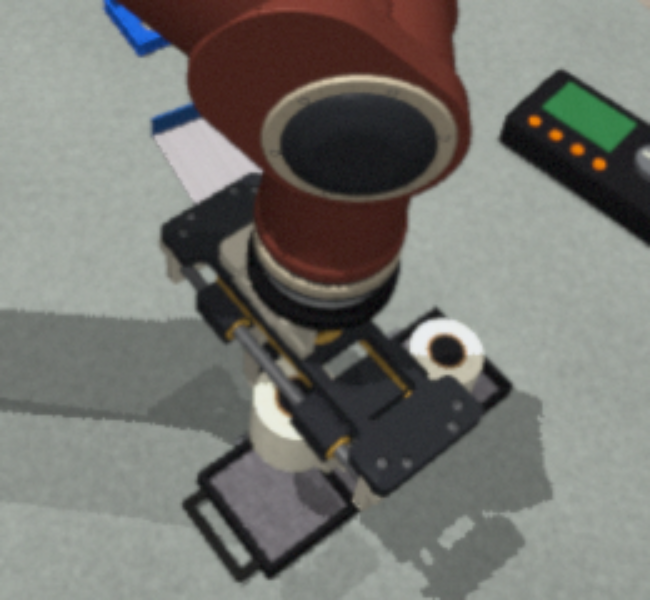

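Call:
move_arm(
  plan=[
    {"xyz": [0, 0, -1.2], "rotation": [0, 0, 0]},
    {"xyz": [0, 0, -2.2], "rotation": [0, 0, 0]},
    {"xyz": [0, 0, -2.9], "rotation": [0, 0, 0]},
    {"xyz": [0, 0, -3.3], "rotation": [0, 0, 0]},
    {"xyz": [0, 0, -3.43], "rotation": [0, 0, 0]},
    {"xyz": [0, 0, -3.48], "rotation": [0, 0, 0]},
    {"xyz": [0, 0, -3.48], "rotation": [0, 0, 0]},
    {"xyz": [0, 0, -3.48], "rotation": [0, 0, 0]},
  ],
)

```text
time: 26.22
tool_pos: [437.6, -357.3, 24.3]
tool_rot: [0.706, 0.054, -0.705, 0.054]
contact_force: [0.4, 1.6, 5.9]
width: 54.1
```

Call:
move_arm(
  plan=[
    {"xyz": [0, 0, 0], "rotation": [0, 0, 0]},
    {"xyz": [0, 0, 0], "rotation": [0, 0, 0]},
    {"xyz": [0, 0, 0], "rotation": [0, 0, 0]},
    {"xyz": [0, 0, 0.5], "rotation": [0, 0, 0]},
    {"xyz": [0, 0, 1.8], "rotation": [0, 0, 0]},
    {"xyz": [0, 0, 3.6], "rotation": [0, 0, 0]},
    {"xyz": [0, 0, 5.4], "rotation": [0, 0, 0]},
    {"xyz": [0, 0, 6.3], "rotation": [0, 0, 0]},
    {"xyz": [0, 0, 6.3], "rotation": [0, 0, 0]},
  ],
  jaw=0.5,
)

```text
time: 27.35
tool_pos: [438.2, -358.5, 215.7]
tool_rot: [0.707, 0.052, -0.703, 0.055]
contact_force: [0.4, -0.6, -0.5]
width: 69.7
```

Run:
```python
from meas import *
wr('wrist10')
```

```text
t 27.35 [ 438.2 -358.5  215.7] w 69.7 F [ 0.4 -0.6 -0.5]
46 z 53.0 px [315.7  20.1] 2347 circ [ 584.4 -335.2] 27.1 rect [ 577.3 -336.5] [38.9 53.3] 8.7
46 z 53.1 px [314.5 103.7] 2604 circ [ 506.9 -345.7] 27.0 rect [ 507.1 -345.7] [52.1 53.4] 8.7
46 z 53.1 px [316.3 177.1] 2260 circ [ 437.4 -357.7] 27.1 rect [ 437.5 -358.1] [52.7 52.5] 8.6
```

View pics/wrist10.png

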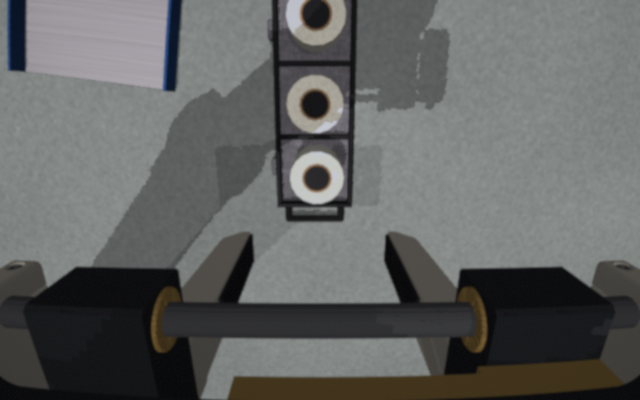

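Call:
move_arm(
  plan=[
    {"xyz": [0.6, 1.2, 0], "rotation": [0, 0, 0]},
    {"xyz": [1.2, 3, 0], "rotation": [0, 0, -0.2]},
    {"xyz": [1.7, 4.9, 0], "rotation": [0, 0, -0.4]},
    {"xyz": [2.2, 6.8, 0], "rotation": [0, 0, -0.6]},
    {"xyz": [2.6, 8.7, 0], "rotation": [0, 0, -0.8]},
    {"xyz": [3, 10.6, 0], "rotation": [0, 0, -1]},
    {"xyz": [3.26, 12.5, 0], "rotation": [0, 0, -1.07]},
    {"xyz": [3.26, 14.4, 0], "rotation": [0, 0, -1.07]},
    {"xyz": [3.26, 16.3, 0], "rotation": [0, 0, -1.07]},
    {"xyz": [3.26, 18.2, 0], "rotation": [0, 0, -1.07]},
    {"xyz": [3.26, 20.1, 0], "rotation": [0, 0, -1.07]},
    {"xyz": [3.26, 22, 0], "rotation": [0, 0, -1.07]},
  ],
)

```text
time: 28.9
tool_pos: [533.7, 303.4, 210.3]
tool_rot: [-0.706, -0.0, 0.708, -0.002]
contact_force: [0.8, -0.3, 0.7]
width: 69.5
```

Call:
move_arm(
  plan=[
    {"xyz": [0, 0.83, 0], "rotation": [0, 0, 0]},
    {"xyz": [0, 0.83, 0], "rotation": [0, 0, 0]},
    {"xyz": [0, 0.83, 0], "rotation": [0, 0, 0]},
  ],
)

```text
time: 29.28
tool_pos: [534.9, 324.7, 211.2]
tool_rot: [-0.707, 0.001, 0.708, -0.001]
contact_force: [-0.1, 0.0, -0.2]
width: 69.7
```

Run:
```python
from meas import *
wr('wrist11',((108,132),))
```

```text
t 29.275 [534.9 324.7 211.2] w 69.7 F [-0.1  0.  -0.2]
108 z 118.9 px [313.9 192.7] 4366 circ [536.5 327.2] 38.1 rect [536.2 327.5] [66.4 43.1] 1.1
108 z 119.2 px [320.3 283.3] 2110 circ [453.2 322.2] 27.1 rect [459.1 321.9] [49.5 40.9] 89.9
```

View pics/wrist11.png

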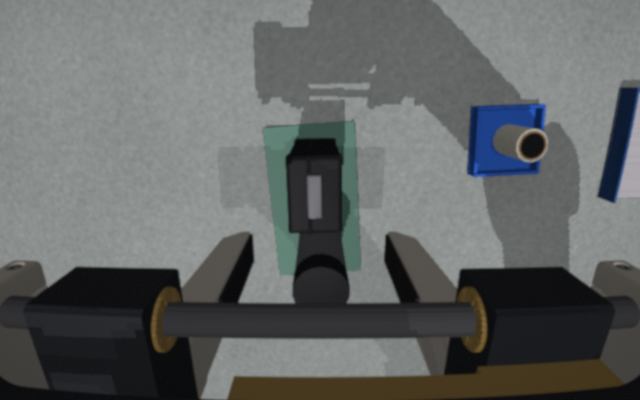

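Call:
move_arm(
  plan=[
    {"xyz": [0, 0, -1.3], "rotation": [0, 0, 0]},
    {"xyz": [0, 0, -2.6], "rotation": [0, 0, 0]},
    {"xyz": [0, 0, -3.8], "rotation": [0, 0, 0]},
    {"xyz": [0, 0, -4.4], "rotation": [0, 0, 0]},
    {"xyz": [0, 0, -4.61], "rotation": [0, 0, 0]},
    {"xyz": [0, 0, -4.61], "rotation": [0, 0, 0]},
    {"xyz": [0, 0, -4.61], "rotation": [0, 0, 0]},
  ],
)

```text
time: 30.2
tool_pos: [535.6, 327.8, 75.5]
tool_rot: [0.708, 0.001, -0.706, 0.0]
contact_force: [-0.2, -0.2, 0.6]
width: 69.6
```

Call:
move_arm(
  plan=[
    {"xyz": [0, 0, 0], "rotation": [0, 0, 0]},
    {"xyz": [0, 0, 0], "rotation": [0, 0, 0]},
    {"xyz": [0, 0, 0], "rotation": [0, 0, 0]},
    {"xyz": [0, 0, 0], "rotation": [0, 0, 0]},
    {"xyz": [0, 0, 0], "rotation": [0, 0, 0]},
    {"xyz": [0, 0, 0], "rotation": [0, 0, 0]},
  ],
  jaw=-1,
  grip_force=25,
)

```text
time: 30.95
tool_pos: [534.8, 327.5, 74.3]
tool_rot: [0.707, 0.001, -0.707, 0.001]
contact_force: [-0.1, -0.1, 1.4]
width: 44.1
```

Call:
move_arm(
  plan=[
    {"xyz": [0, 0, 0.5], "rotation": [0, 0, 0]},
    {"xyz": [0, 0, 1.7], "rotation": [0, 0, 0]},
    {"xyz": [0, 0, 3.3], "rotation": [0, 0, 0]},
    {"xyz": [0, -0.6, 4.5], "rotation": [0, 0, 0]},
    {"xyz": [0, -2.4, 4.5], "rotation": [0, 0, 0]},
    {"xyz": [0, -4.3, 4.5], "rotation": [0, 0, 0]},
    {"xyz": [0, -6.2, 4.5], "rotation": [0, 0, 0]},
    {"xyz": [0, -8.1, 4.5], "rotation": [0, 0, 0]},
    {"xyz": [0, -10, 4.5], "rotation": [0, 0, 0]},
    {"xyz": [0, -11.9, 4.5], "rotation": [0, 0, 0]},
    {"xyz": [0, -13.8, 4.5], "rotation": [0, 0, 0]},
    {"xyz": [0, -15.5, 4.5], "rotation": [0, 0, 0]},
  ],
)

```text
time: 32.45
tool_pos: [533.8, -140.2, 209.3]
tool_rot: [-0.707, -0.0, 0.707, -0.001]
contact_force: [-0.1, -0.5, -2.7]
width: 43.7
```

Call:
move_arm(
  plan=[
    {"xyz": [0, -0.45, 0], "rotation": [0, 0, 0]},
    {"xyz": [0, -0.45, 0], "rotation": [0, 0, 0]},
    {"xyz": [0, -0.45, -1.4], "rotation": [0, 0, 0]},
    {"xyz": [0, -0.45, -2.8], "rotation": [0, 0, 0]},
    {"xyz": [0, -0.45, -3.8], "rotation": [0, 0, 0]},
    {"xyz": [0, -0.45, -4.3], "rotation": [0, 0, 0]},
    {"xyz": [0, -0.45, -4.45], "rotation": [0, 0, 0]},
    {"xyz": [0, -0.45, -4.48], "rotation": [0, 0, 0]},
    {"xyz": [0, -0.45, -4.48], "rotation": [0, 0, 0]},
    {"xyz": [0, -0.45, -4.48], "rotation": [0, 0, 0]},
  ],
)

```text
time: 33.7
tool_pos: [535.3, -151.4, 75.5]
tool_rot: [0.708, 0.001, -0.706, 0.001]
contact_force: [0.2, -0.6, -3.6]
width: 44.0
```

Call:
move_arm(
  plan=[
    {"xyz": [0, 0, -0.03], "rotation": [0, 0, 0]},
    {"xyz": [0, 0, -0.03], "rotation": [0, 0, 0]},
    {"xyz": [0, 0, -0.03], "rotation": [0, 0, 0]},
  ],
)

```text
time: 34.08
tool_pos: [535.1, -151.3, 74.2]
tool_rot: [0.707, 0.001, -0.707, 0.001]
contact_force: [-0.5, -0.3, 0.7]
width: 43.6
```

Call:
move_arm(
  plan=[
    {"xyz": [0, 0, 0], "rotation": [0, 0, 0]},
    {"xyz": [0, 0, 0], "rotation": [0, 0, 0]},
    {"xyz": [0, 0, 0], "rotation": [0, 0, 0]},
    {"xyz": [0, 0, 0.5], "rotation": [0, 0, 0]},
    {"xyz": [0, 0, 1.8], "rotation": [0, 0, 0]},
    {"xyz": [0, 0, 3.5], "rotation": [0, 0, 0]},
    {"xyz": [-0.1, 1.2, 4], "rotation": [0, 0, 0]},
    {"xyz": [-0.3, 3, 4], "rotation": [0, 0, 0]},
    {"xyz": [-0.6, 4.9, 4], "rotation": [0, 0, 0]},
    {"xyz": [-1, 6.8, 4], "rotation": [0, 0, 0]},
    {"xyz": [-1.4, 8.7, 4], "rotation": [0, 0, 0]},
    {"xyz": [-1.8, 10.6, 4], "rotation": [0, 0, 0]},
  ],
  jaw=0.5,
)

```text
time: 35.58
tool_pos: [480.5, 168.7, 195.1]
tool_rot: [0.708, 0.001, -0.706, 0.001]
contact_force: [0.3, 0.6, -0.4]
width: 70.0
```

Call:
move_arm(
  plan=[
    {"xyz": [-0.35, 1.8, 0], "rotation": [0, 0, 0]},
    {"xyz": [-0.7, 3.6, 0], "rotation": [0, 0, 0]},
    {"xyz": [-1.06, 5.15, 0], "rotation": [0, 0, 0]},
    {"xyz": [-1.06, 5.15, 0], "rotation": [0, 0, 0]},
    {"xyz": [-1.06, 5.15, 0], "rotation": [0, 0, 0]},
  ],
)

```text
time: 36.2
tool_pos: [449.2, 320.6, 194.3]
tool_rot: [0.707, 0.001, -0.707, 0.001]
contact_force: [0.3, 0.1, 0.5]
width: 69.7
```

Run:
```python
from meas import *
wr('wrist12',((108,132),))
tops(None,('top',))
p,d=viewer.grab_frame('side');cv2.imwrite('pics/side12.png',p)
```

```text
t 36.2 [449.2 320.6 194.3] w 69.7 F [0.3 0.1 0.5]
108 z 119.4 px [315.4 202.1] 3550 circ [449.9 321.7] 26.1 rect [449.6 322.3] [52.  49.5] 16.1
top 108 z 117.5 px [406.6 180.6] 690 circ [ 536.  -149.3] 37.9 rect [ 535.9 -149.4] [65.3 44.6] 0.4
top 46 z 51.7 px [485.6 161. ] 497 circ [ 586.3 -331.2] 27.7 rect [ 586.  -331.1] [53.2 53.7] 86.0
top 46 z 51.1 px [280.6 175.2] 181 circ [568.  116.4] 17.1 rect [568. 116.] [31.9 32.8] 44.3
top 46 z 51.4 px [493.6 196.2] 521 circ [ 509.  -342.1] 28.0 rect [ 508.7 -342.2] [52.5 52.7] 85.7
top 46 z 51.5 px [502.2 228.6] 543 circ [ 438.4 -354.1] 28.2 rect [ 438.5 -354.3] [53.8 53.9] 85.5
```

View pics/side12.png

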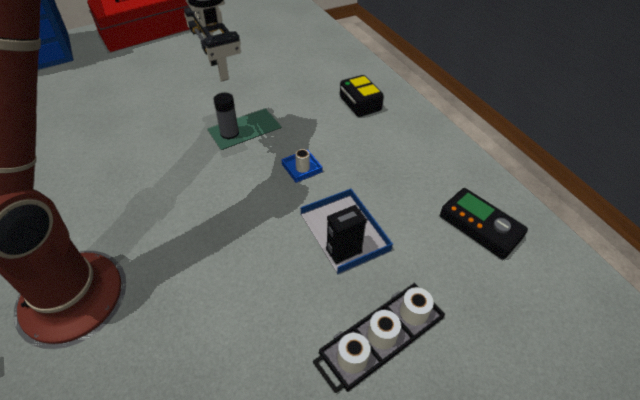

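Call:
move_arm(
  plan=[
    {"xyz": [0, 0, -1.2], "rotation": [0, 0, 0]},
    {"xyz": [0, 0, -2.4], "rotation": [0, 0, 0]},
    {"xyz": [0, 0, -3.4], "rotation": [0, 0, 0]},
    {"xyz": [0, 0, -3.85], "rotation": [0, 0, 0]},
    {"xyz": [0, 0, -4], "rotation": [0, 0, 0]},
    {"xyz": [0, 0, -4], "rotation": [0, 0, 0]},
  ],
)

```text
time: 37.1
tool_pos: [449.6, 321.5, 74.4]
tool_rot: [0.708, 0.001, -0.707, 0.0]
contact_force: [0.2, 0.2, 0.2]
width: 69.8
```

Call:
move_arm(
  plan=[
    {"xyz": [0, 0, 0], "rotation": [0, 0, 0]},
    {"xyz": [0, 0, 0], "rotation": [0, 0, 0]},
    {"xyz": [0, 0, 0], "rotation": [0, 0, 0]},
    {"xyz": [0, 0, 0], "rotation": [0, 0, 0]},
    {"xyz": [0, 0, 0], "rotation": [0, 0, 0]},
    {"xyz": [0, 0, 0], "rotation": [0, 0, 0]},
  ],
  jaw=-1,
  grip_force=22,
)

```text
time: 37.85
tool_pos: [449.3, 321.9, 74.3]
tool_rot: [0.708, 0.001, -0.707, 0.001]
contact_force: [-0.5, 0.3, 5.5]
width: 49.7
```

Call:
move_arm(
  plan=[
    {"xyz": [0, 0, 0.5], "rotation": [0, 0, 0]},
    {"xyz": [0, 0, 1.7], "rotation": [0, 0, 0]},
    {"xyz": [0, 0, 3.3], "rotation": [0, 0, 0]},
    {"xyz": [0.2, -0.9, 4.5], "rotation": [0, 0, 0]},
    {"xyz": [0.6, -2.7, 4.5], "rotation": [0, 0, 0]},
    {"xyz": [1, -4.5, 4.5], "rotation": [0, 0, 0]},
    {"xyz": [1.4, -6.3, 4.5], "rotation": [0, 0, 0]},
    {"xyz": [1.8, -8.1, 4.5], "rotation": [0, 0, 0]},
    {"xyz": [2.2, -9.9, 4.5], "rotation": [0, 0, 0]},
    {"xyz": [2.6, -11.6, 4.5], "rotation": [0, 0, 0]},
    {"xyz": [2.8, -12.75, 4.5], "rotation": [0, 0, 0]},
    {"xyz": [2.8, -12.75, 4.5], "rotation": [0, 0, 0]},
  ],
)

```text
time: 39.35
tool_pos: [532.0, -65.9, 208.3]
tool_rot: [-0.706, 0.003, 0.708, 0.001]
contact_force: [0.4, 0.9, -3.0]
width: 49.5
```

Call:
move_arm(
  plan=[
    {"xyz": [0, 0, 0], "rotation": [0, 0, 0]},
    {"xyz": [0, 0, -1.3], "rotation": [0, 0, 0]},
    {"xyz": [0, 0, -2.6], "rotation": [0, 0, 0]},
    {"xyz": [0, 0, -3.7], "rotation": [0, 0, 0]},
    {"xyz": [0, 0, -4.25], "rotation": [0, 0, 0]},
    {"xyz": [0, 0, -4.44], "rotation": [0, 0, 0]},
    {"xyz": [0, 0, -4.48], "rotation": [0, 0, 0]},
    {"xyz": [0, 0, -4.48], "rotation": [0, 0, 0]},
    {"xyz": [0, 0, -4.48], "rotation": [0, 0, 0]},
  ],
)

```text
time: 40.48
tool_pos: [533.4, -61.2, 75.1]
tool_rot: [0.708, 0.001, -0.707, 0.001]
contact_force: [-0.2, -0.3, -1.9]
width: 49.6
```

Call:
move_arm(
  plan=[
    {"xyz": [0, 0, -0.03], "rotation": [0, 0, 0]},
    {"xyz": [0, 0, -0.03], "rotation": [0, 0, 0]},
    {"xyz": [0, 0, -0.03], "rotation": [0, 0, 0]},
  ],
)

```text
time: 40.85
tool_pos: [533.5, -61.3, 74.2]
tool_rot: [0.708, 0.001, -0.707, 0.001]
contact_force: [-0.9, 0.6, 5.7]
width: 49.4
```

Call:
move_arm(
  plan=[
    {"xyz": [0, 0, 0], "rotation": [0, 0, 0]},
    {"xyz": [0, 0, 0], "rotation": [0, 0, 0]},
    {"xyz": [0, 0, 0], "rotation": [0, 0, 0]},
    {"xyz": [0, 0, 0.5], "rotation": [0, 0, 0]},
    {"xyz": [0, 0, 1.8], "rotation": [0, 0, 0]},
    {"xyz": [0, 0, 3.5], "rotation": [0, 0, 0]},
    {"xyz": [0, 0, 5], "rotation": [0, 0, 0]},
    {"xyz": [-0.6, -0.8, 6.2], "rotation": [0, 0, 0]},
    {"xyz": [-1.37, -1.55, 6.84], "rotation": [0, 0, 0]},
    {"xyz": [-1.37, -1.55, 6.84], "rotation": [0, 0, 0]},
    {"xyz": [-1.37, -1.55, 6.84], "rotation": [0, 0, 0]},
    {"xyz": [-1.37, -1.55, 6.84], "rotation": [0, 0, 0]},
  ],
  jaw=0.5,
)

```text
time: 42.35
tool_pos: [492.0, -106.4, 277.9]
tool_rot: [-0.707, -0.002, 0.708, -0.001]
contact_force: [-0.4, -0.2, 0.3]
width: 69.5
```

Run:
```python
from meas import *
wr('wrist13',((108,132),(46,60)))
p,d=viewer.grab_frame('side');cv2.imwrite('pics/side13.png',p)
```

```text
t 42.35 [ 492.  -106.4  277.9] w 69.5 F [-0.4 -0.2  0.3]
108 z 118.9 px [365.6 130.8] 3193 circ [ 536.  -151.2] 38.1 rect [ 535.6 -151.2] [64.9 44.5] 1.0
108 z 119.3 px [271.3 134.3] 2221 circ [532.9 -61.8] 25.8 rect [532.6 -62.1] [48.6 50. ] 89.4
46 z 53.0 px [519.4  84. ] 1828 circ [ 586.1 -332.5] 28.7 rect [ 585.8 -332.8] [56.  53.1] 84.1
46 z 52.1 px [127.2  98.3] 712 circ [566.5 111.3] 18.2 rect [567.1 111.4] [35.4 32.3] 89.1
46 z 53.1 px [518.7 152.3] 1592 circ [ 506.9 -343.2] 28.8 rect [ 507.5 -343.4] [56.7 52.3] 78.5
46 z 53.1 px [519.  208.2] 1413 circ [ 437.6 -355.8] 28.8 rect [ 438.1 -355.9] [56.7 52.7] 51.0
```

View pics/wrist13.png

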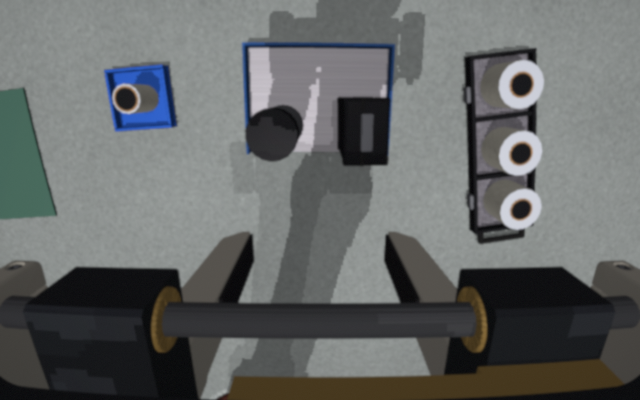

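View pics/side13.png

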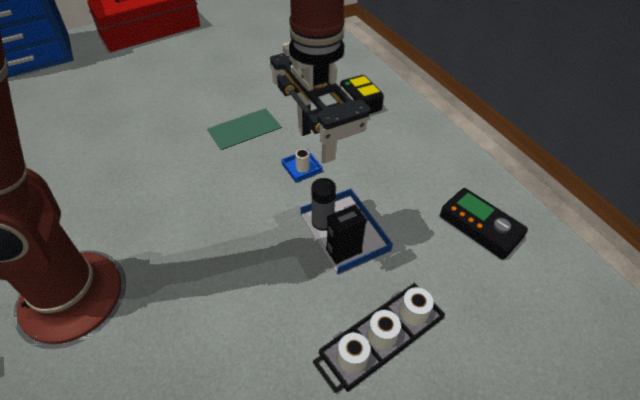

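```bash
python3 -c "
from station import ctrl
print(ctrl.state()['time'],ctrl.job_done())"
```

```text
the job is handed in; nothing more can be done
42.45 None
```

I did the job in the order asked and handed it in at about 42 s; the interface gives no verdict.

- **Bay cleared:** the case and tube stood upright on the mat while the spare stayed in the bay.
- **Rolls:** the used roll stands in the returns tray, and the spare stands in the kit compartment nearest the handle that it left.
- **Case and tube returned:** I put each back at the same gripper pose it was picked from.

**Last checks:** from the same wrist viewpoint before and after, all figures in mm:

| Item | Start | End | Shift |
|---|---|---|---|
| Case | (534.8, -149.7) | (536.0, -151.2) | about 2 mm, yaw within about 1° |
| Tube | (532.7, -59.8) | (532.9, -61.8) | about 2 mm |

The top heights read about 119 mm for the case and tube, and 52–53 mm for all the rolls, so everything is upright. The other two kit rolls did not move measurably. The side view shows everything standing and the mat empty.

The cameras disagreed with each other by 2–5 mm in y, but that is well inside the 10 mm tolerance. No check failed.

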